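Check the caps of the weaning pots and shelve them

TASK

Some of the screw caps on the filled pots and jars on the placemat are loose; a tug or a twist on each cap tells which. Screw every loose cap clockwise until it is fully home, before its container is lifted away from the mat, and stand all the containers that are there on the sloping bamboo rack, cap up with the whole base flat on the board. Leave the things on the grey tray where they are.

Things in the scene. Friction and masses are not known exactly. Their poses are not given: they have to be found in the camera images.
- pot_a: square white weaning pot, 60 x 60 mm, 44 mm high to its flat shoulder (66 mm with cap), about 0.24 kg, loose, upright on the placemat at the start; origin at the centre of its underside, z up, x and y square to its sides. Its grey knurled screw cap is 52 mm across, 20 mm high and begins 46 mm above the underside. Absent (None) in some runs
- cap_a (a joint): how far pot_a's screw cap is unscrewed, rad: 0 fully home (dead stop), 0.6 to 2.2 if loose. Clockwise from above tightens. A loose cap looks like a tight one, turns with 0.02 N m, stays where left, and pulls straight up 2.5 mm per rad before the container follows; a tight one lifts it at once. Past home the whole container turns on the mat (0.04 N m or more; pressing helps). None when it is absent
- pot_b: square white weaning pot, 60 x 60 mm, 44 mm high to its flat shoulder (66 mm with cap), about 0.24 kg, loose, upright on the placemat at the start; origin at the centre of its underside, z up, x and y square to its sides. Its grey knurled screw cap is 52 mm across, 20 mm high and begins 46 mm above the underside. Absent (None) in some runs
- cap_b (a joint): how far pot_b's screw cap is unscrewed, rad: 0 fully home (dead stop), 0.6 to 2.2 if loose. Clockwise from above tightens. A loose cap looks like a tight one, turns with 0.02 N m, stays where left, and pulls straight up 2.5 mm per rad before the container follows; a tight one lifts it at once. Past home the whole container turns on the mat (0.04 N m or more; pressing helps). None when it is absent
- jar_c: round glass puree jar, 62 mm across, 48 mm high to its shoulder (71 mm with cap), about 0.26 kg, loose, upright on the placemat at the start; origin at the centre of its underside, z up. Its plain steel screw cap is 54 mm across, 18 mm high and begins 53 mm above the underside. Absent (None) in some runs
- cap_c (a joint): how far jar_c's screw cap is unscrewed, rad: 0 fully home (dead stop), 0.6 to 2.2 if loose. Clockwise from above tightens. A loose cap looks like a tight one, turns with 0.02 N m, stays where left, and pulls straight up 2.5 mm per rad before the container follows; a tight one lifts it at once. Past home the whole container turns on the mat (0.04 N m or more; pressing helps). None when it is absent
- pot_d: square white weaning pot, 60 x 60 mm, 44 mm high to its flat shoulder (66 mm with cap), about 0.24 kg, loose, upright on the placemat at the start; origin at the centre of its underside, z up, x and y square to its sides. Its grey knurled screw cap is 52 mm across, 20 mm high and begins 46 mm above the underside. Absent (None) in some runs
- cap_d (a joint): how far pot_d's screw cap is unscrewed, rad: 0 fully home (dead stop), 0.6 to 2.2 if loose. Clockwise from above tightens. A loose cap looks like a tight one, turns with 0.02 N m, stays where left, and pulls straight up 2.5 mm per rad before the container follows; a tight one lifts it at once. Past home the whole container turns on the mat (0.04 N m or more; pressing helps). None when it is absent
- jar_e: round glass puree jar, 62 mm across, 48 mm high to its shoulder (71 mm with cap), about 0.26 kg, loose, upright on the placemat at the start; origin at the centre of its underside, z up. Its plain steel screw cap is 54 mm across, 18 mm high and begins 53 mm above the underside. Absent (None) in some runs
- cap_e (a joint): how far jar_e's screw cap is unscrewed, rad: 0 fully home (dead stop), 0.6 to 2.2 if loose. Clockwise from above tightens. A loose cap looks like a tight one, turns with 0.02 N m, stays where left, and pulls straight up 2.5 mm per rad before the container follows; a tight one lifts it at once. Past home the whole container turns on the mat (0.04 N m or more; pressing helps). None when it is absent
- jar_f: round glass puree jar, 62 mm across, 48 mm high to its shoulder (71 mm with cap), about 0.26 kg, loose, upright on the placemat at the start; origin at the centre of its underside, z up. Its plain steel screw cap is 54 mm across, 18 mm high and begins 53 mm above the underside. Absent (None) in some runs
- cap_f (a joint): how far jar_f's screw cap is unscrewed, rad: 0 fully home (dead stop), 0.6 to 2.2 if loose. Clockwise from above tightens. A loose cap looks like a tight one, turns with 0.02 N m, stays where left, and pulls straight up 2.5 mm per rad before the container follows; a tight one lifts it at once. Past home the whole container turns on the mat (0.04 N m or more; pressing helps). None when it is absent
- placemat: grey rubbery non-slip placemat, 200 (x) x 300 (y) mm, 3 mm thick, fixed to the ledge; origin at the centre of its underside. The containers stand on it
- rack: low bamboo rack with one sloping board, fixed to the ledge; origin on the ledge below its middle, front (lower side, with the lip) to its -x, length along y. Its end cheeks stand 12 mm above the board
- rack_board: the rack's sloping board, 130 mm (x) by 400 mm (y) between the cheeks, room for five in a row; origin at the middle of its upper surface, 90 mm above the ledge; z is its normal, x points up the slope (15 degrees, lower towards the rack's front), y along the rack. A lip 12 mm proud, 8 mm thick stands at the lower edge (x = -65 mm); the upper edge is open. Things do not slide on it by themselves
- spoon_caddy: bystander: square bamboo spoon caddy, 80 x 80 x 100 mm with two orange spoons sticking out to 165 mm, loose on the grey tray beyond the work; origin at the centre of its underside
- bib: bystander: yellow hard bib with a scoop pocket, 150 x 170 mm, 35 mm high at the pocket, loose, lying on the grey tray; origin at the centre of its underside
- spoon: bystander: orange plastic weaning spoon, 140 mm long, loose, lying on the grey tray; origin at the middle of its underside
- suction_bowl: bystander: steel bowl on a suction foot, 128 mm across, 52 mm high, stuck to the grey tray, its flip-up release tab towards the robot; origin at the centre of its underside

How it is judged:
By the outcome, as a careful person would: the job done as asked, in the order asked, and still so for the second after the job is handed in, with the robot touching nothing.
Of pot_a, pot_b, jar_c, pot_d, jar_e, jar_f only 4 to 5 are there at a start; the rules pass over those that are not, and their reading is None.
At some moment in a run one of pot_a, pot_b, jar_c, pot_d, jar_e, jar_f may be knocked a few centimetres aside while the robot is not near it.
It also fails if it takes over 210 s, if anything falls off the work surface, if the arm or the gripper's body presses on something with over 40 N, if the wrist force passes 120 N, or if a joint passes its speed limit or range.

ROBOT

A 6-joint arm with a two-finger parallel gripper is mounted at the origin on the work surface. World frame = base frame: x ahead of the robot, y to its left, z up, the work surface at z = 0. Lengths are in m, angles in rad, forces in N, time in s.
With the tool pointing down it reaches from about 0.25 to 0.775 m from the base axis. Payload 4 kg.
Tool frame: the origin (TCP) lies at the very end of the fingers, on their centre line; the grasp point (between the pads) lies 19 mm behind it (robot.tcp_to_grasp is the distance from the TCP to the grasp point, in m); z points along the fingers, y is the line along which they close (so a half turn about z gives the same grasp; the last joint's range is limited). The gripper opens to 94 mm and grips with 3 to 60 N. Pads are 16 mm wide; open, the fingers measure 119 mm over their backs; the gripper's body (75 mm by 177 mm) begins 78 mm behind the grasp point.
Start: joints at [-1.298, 0.087, 1.371, -0, 1.684, -0.103], TCP at [0.202, -0.512, 0.206] pointing down, gripper open.
Joint ranges: [-3.1, 3.1], [-0.76, 2.03], [0.27, 2.55], [-1.08, 4.22], [0.17, 2.65], [-2.57, 2.57]. Speed limits (rad/s): [2.79, 2.79, 3.14, 3.14, 3.14, 3.14].

INTERFACE

Orientations are given as [roll, pitch, yaw] about the fixed x, y, z axes, in that order (R = Rz(yaw) Ry(pitch) Rx(roll)).
In Python, from bench import robot gives the robot as it stands.
- The arm moves only by the shell command python3 nudge.py 'ROWS'. ROWS is a JSON list of rows, 1 to 20 of them, each of 5 numbers: the finger opening in m, then dx, dy, dz in units of 5 mm, then a turn about the tool's z in units of 0.1 rad; each row shifts and turns the commanded pose from where the row before left it, along the tool's axes as they then stand; what a row does not reach is not made up. A row lasts 1/12 s, in which the tool goes at most 0.0417 m and 0.125 rad, less where a joint would pass 70% of its speed; a pose out of reach is approached as far as the arm can. The fingers move at their own pace and stop on an object; the grip force is fixed at half the most. Time passes only in rows, so rows that do not move let the fingers close. It prints the time, the measured TCP pose, the force, the opening and the grip force at its end. Input that does not fit is refused with a message, and nothing moves.
- robot.get_obs(): the state, without advancing time (a new reading comes with each control period).
- robot.snapshot(name): name is "side" or "top" or "wrist"; returns a dict with "color" (420x560x3 uint8, blue, green, red), "fx", "fy", "cx", "cy" (pixels), "k1" (the pictures are not rectified: a ray, as slopes to the right and down, at radius r is drawn at 1 + k1 r^2 times it, then the intrinsics apply), "extrinsics" (4x4, takes a point from world to camera coordinates). Camera axes: x right, y down, z forward; pixel columns grow to the right and rows downward; lengths in m; the calibration is good to about 2 mm. A picture is of the moment at which its call begins. There is no depth.
- robot.close_job(): hands the job in; it is judged then, once.
The state is a dict: "time": time; "joint_positions": joint angles; "qvel": joint speeds; "joint_torque": joint torques, N m; "tool_pos": TCP position; "ee_rot": TCP orientation; "wrist_force": force on the tool from outside, world axes, zero at the start; "wrist_torque": the same for the moment, N m; "width": finger opening in m; "finger_force": force on a finger pad.
Only numpy, scipy, OpenCV 4.12 (cv2) and the standard library are available. Lean on these libraries where they do the work, as an engineer would, in place of code of your own. Each camera call takes 0.05 s, during which the arm holds its last target. There are 200 camera calls.

## Working session

There is one attempt and no reset: what is moved stays moved. The work goes in short steps, Python scripts to look and compute and a shell command to move; the robot and the scene stay as the last step left them, time stands still between calls to the robot, and variables do not carry over. Pictures are saved under pics/ and viewed, at most 14 in all, crops included, and the job is handed in when it is done.

```bash
ls; mkdir -p pics
python3 - <<'E'
from bench import robot
import cv2
for n in("top","side"):
    s=robot.snapshot(n); cv2.imwrite(f"pics/{n}0.png",s["color"])
    print(n,s["fx"],s["fy"],s["cx"],s["cy"],s["k1"]); print(s["extrinsics"])
o=robot.get_obs(); print(o)
E
```

```text
bench.py
nudge.py
pics
top 422.80945239142807 422.80945239142807 279.90562660358984 207.5161142863631 -0.054735372934778245
[[ 0.01432202 -0.99973257  0.01815703 -0.00877374]
 [-0.997298   -0.01559096 -0.07178875  0.61367677]
 [ 0.07205263 -0.01707981 -0.99725458  0.88473716]
 [ 0.          0.          0.          1.        ]]
side 508.2350941269316 508.2350941269316 279.00136405096356 204.8372277129974 0.04221521340159239
[[-0.9816004  -0.18997374 -0.01925203  0.60538851]
 [-0.09161183  0.55701141 -0.82543659  0.15366481]
 [ 0.16753487 -0.80848517 -0.56416647  1.01447485]
 [ 0.          0.          0.          1.        ]]
{'time': 0.1, 'joint_positions': array([-1.29807598e+00,  8.78728608e-02,  1.37209205e+00,  1.17513567e-05,
        1.68360550e+00, -1.03075779e-01]), 'qvel': array([ 0.00090287, -0.002331  , -0.00176659,  0.00048781,  0.0003559 ,
        0.00083434]), 'joint_torque': array([ 2.69806958e-03, -3.41252732e+01, -3.03301978e+01,  7.20506231e-02,
        3.03966645e-02, -9.62682589e-05]), 'tool_pos': array([ 0.2017352 , -0.51113488,  0.20443134]), 'ee_rot': array([-3.13962659e+00, -2.15115304e-04,  3.75797229e-01]), 'wrist_force': array([-0.05200704,  0.48829794,  0.00634972]), 'wrist_torque': array([-0.04276888,  0.01226834,  0.04611674]), 'finger_force': 0.0, 'width': 0.09433089080276309}
```

View pics/top0.png

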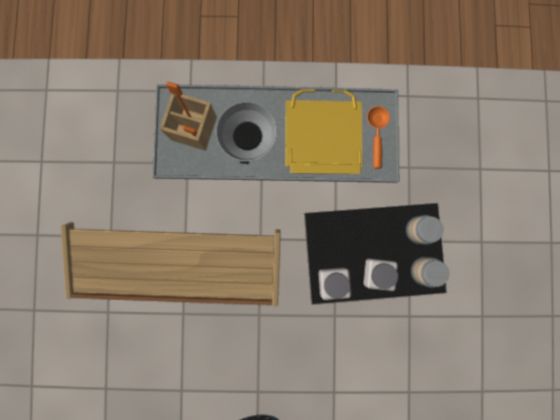

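View pics/side0.png

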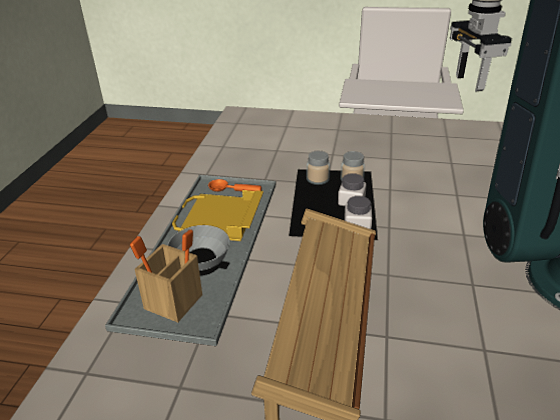

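Four containers: pots at top-picture (335,284) and (381,275), jars at (424,230) and (431,272). The rack spans (70,230)–(275,303). I'll enlarge both regions.

```bash
cat > h.py <<'E'
import numpy as np, cv2
from bench import robot
from scipy.spatial.transform import Rotation as R
def snap(n): return robot.snapshot(n)
def px2w(s,uv,z):
    """pixel -> world point on plane z"""
    K=np.array([[s["fx"],0,s["cx"]],[0,s["fy"],s["cy"]],[0,0,1.]])
    p=cv2.undistortPoints(np.array([[uv]],float),K,np.array([s["k1"],0,0,0.]))[0,0]
    E=np.array(s["extrinsics"]); d=E[:3,:3].T@[p[0],p[1],1]; c=-E[:3,:3].T@E[:3,3]
    return c+d*(z-c[2])/d[2]
def w2px(s,P):
    K=np.array([[s["fx"],0,s["cx"]],[0,s["fy"],s["cy"]],[0,0,1.]]); E=np.array(s["extrinsics"])
    return cv2.projectPoints(np.atleast_2d(np.array(P,float)),cv2.Rodrigues(E[:3,:3])[0],E[:3,3],K,np.array([s["k1"],0,0,0.]))[0][:,0]
def crop(s,x,y,w,h,k,f):
    cv2.imwrite(f,cv2.resize(s["color"][y:y+h,x:x+w],None,fx=k,fy=k,interpolation=cv2.INTER_CUBIC))
def go(P,yaw=None,pitch=0):
    """tool-axis shift from measured pose to world TCP P and the yaw turn about tool z"""
    o=robot.get_obs(); Rt=R.from_euler("xyz",o["ee_rot"]); d=Rt.inv().apply(np.array(P)-o["tool_pos"])
    print("shift",d.round(4), "after turn yaw", None if yaw is None else round(-(yaw-o["ee_rot"][2]),3))
def st():
    o=robot.get_obs(); print(round(o["time"],2),o["tool_pos"].round(4),o["ee_rot"].round(3),"F",o["wrist_force"].round(1),"T",o["wrist_torque"].round(3),"w",round(o["width"],4),round(o["finger_force"],1),"q",o["joint_positions"].round(2))
E
python3 - <<'E'
from h import *
s=snap("top"); crop(s,300,195,150,112,5,"pics/mat.png"); crop(s,55,215,235,100,3.4,"pics/rack.png")
for n,uv,z in(("matTL",(305,213),.003),("matTR",(438,204),.003),("matBL",(313,303),.003),("matBR",(446,292),.003)): print(n,px2w(s,uv,z).round(4))
E
```

```text
matTL [ 0.6039 -0.0551  0.003 ]
matTR [ 0.6285 -0.3514  0.003 ]
matBL [ 0.409  -0.0745  0.003 ]
matBR [ 0.4347 -0.3677  0.003 ]
```

View pics/mat.png

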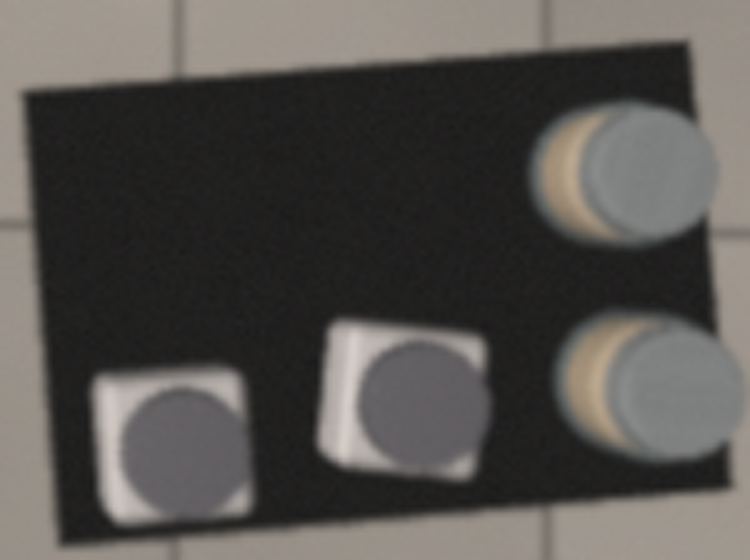

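View pics/rack.png

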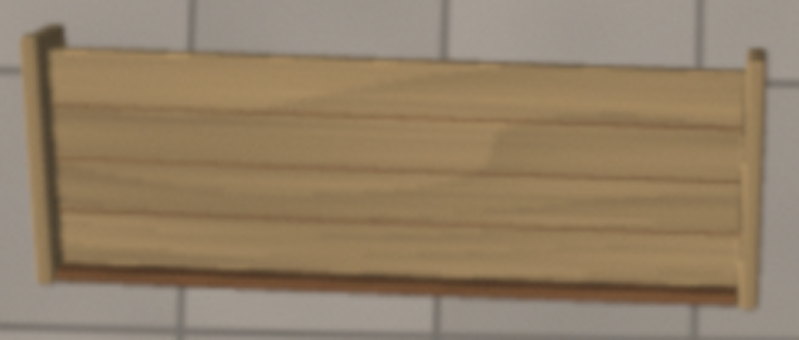

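```bash
cat >> h.py <<'E'
def caps(s=None):
    """refined cap circles (pots dark grey, jars light) in top view, near mat"""
    s=s or snap("top"); k=4; x0,y0=295,190
    g=cv2.cvtColor(s["color"][y0:y0+125,x0:x0+170],cv2.COLOR_BGR2GRAY)
    G=cv2.GaussianBlur(cv2.resize(g,None,fx=k,fy=k,interpolation=cv2.INTER_CUBIC),(0,0),2)
    c=cv2.HoughCircles(G,cv2.HOUGH_GRADIENT_ALT,1.5,100,param1=120,param2=.75,minRadius=48,maxRadius=66)
    out=[]
    for u,v,r in ([] if c is None else c[0]):
        dark=np.median(G[int(v)-20:int(v)+20,int(u)-20:int(u)+20]); uv=((u+.5)/k-.5+x0,(v+.5)/k-.5+y0)
        jar=dark>112; P=px2w(s,uv,.074 if jar else .069); e=""
        if not jar:
            a=G[max(int(v)-100,0):int(v)+80,max(int(u)-110,0):int(u)+80].astype(float); gy,gx=np.gradient(a); m=np.hypot(gx,gy); m[m<8]=0
            th=np.angle((m*np.exp(4j*np.arctan2(gy,gx))).sum())/4
            # image dir -> world dir
            Q=px2w(s,(uv[0]+20*np.cos(th),uv[1]+20*np.sin(th)),P[2])-P; e="yaw %.3f"%((np.arctan2(Q[1],Q[0])+np.pi/4)%(np.pi/2)-np.pi/4)
        out.append(("jar" if jar else "pot",P.round(4),e)); print(out[-1],"px",np.round(uv,1),"r",r/k,"val",dark)
    return out
E
python3 - <<'E'
from h import *
s=snap("top"); caps(s)
for uv,j in(((336.8,285.4),.069),((384.8,275.8),.069),((429.8,229.4),.074),((435,273),.074)): print(px2w(s,uv,j).round(4))
f=lambda u,v:(u/3.4+55,v/3.4+215)
for n,p,z in(("UL",(50,48),.1068),("UR",(745,70),.1068),("LL",(58,266),.0750),("LR",(738,287),.0750)): print(n,px2w(s,f(*p),z).round(4))
E
```

```text
('pot', array([ 0.4564, -0.1155,  0.069 ]), 'yaw 0.083') px [336.6 284.5] r 12.974888 val 98.0
('pot', array([ 0.4761, -0.2117,  0.069 ]), 'yaw -0.102') px [383.9 275.1] r 12.929704 val 97.0
[ 0.4546 -0.1158  0.069 ]
[ 0.4748 -0.2136  0.069 ]
[ 0.57   -0.3054  0.074 ]
[ 0.4816 -0.3156  0.074 ]
UL [0.5591 0.4105 0.1068]
UR [0.553  0.0123 0.1068]
LL [0.4312 0.4155 0.075 ]
LR [0.4261 0.0143 0.075 ]
```

Pots and rack measured: board centre is about (0.493, 0.213), yaw −0.014. For the jars I use the crop positions, (0.571,−0.305) and (0.4825,−0.315). I'll start with the far jar.

Run:
```python
from h import *
go((.571,-.3046,.16),2.28)
```

```text
shift [ 0.4193 -0.0568  0.0449] after turn yaw -1.904
```

Units first: shifts go in units of 5 mm and turns go in units of 0.1 rad. So 0.0381 m is 7.62, -0.0052 m is -1.04, -0.12 rad is -1.2.

```bash
python3 nudge.py '[[0.074, 7.62, -1.04, 0.82, 0], [0.074, 7.62, -1.04, 0.82, 0], [0.074, 7.62, -1.04, 0.82, 0], [0.074, 7.62, -1.04, 0.82, 0], [0.074, 7.62, -1.04, 0.82, 0], [0.074, 7.62, -1.04, 0.82, 0], [0.074, 7.62, -1.04, 0.82, 0], [0.074, 7.62, -1.04, 0.82, 0], [0.074, 7.62, -1.04, 0.82, 0], [0.074, 7.62, -1.04, 0.82, 0], [0.074, 7.62, -1.04, 0.82, 0], [0.074, 0, 0, 0, -1.2], [0.074, 0, 0, 0, -1.2], [0.074, 0, 0, 0, -1.2], [0.074, 0, 0, 0, -1.2], [0.074, 0, 0, 0, -1.2], [0.074, 0, 0, 0, -1.2], [0.074, 0, 0, 0, -1.2], [0.074, 0, 0, 0, -1.2], [0.074, 0, 0, 0, -1.2]]'
python3 nudge.py '[[0.074, 0, 0, 0, -1.2], [0.074, 0, 0, 0, -1.2], [0.074, 0, 0, 0, -1.2], [0.074, 0, 0, 0, -1.2], [0.074, 0, 0, 0, -1.2], [0.074, 0, 0, 0, -1.2], [0.074, 0, 0, 0, -1.2], [0.074, 0, 0, 0, 0]]'
python3 - <<'E'
from h import *
st(); go((.571,-.3046,.06),2.28)
s=snap("wrist"); cv2.imwrite("pics/w1.png",s["color"]); print(w2px(s,[(.571,-.3046,.074),(.4825,-.315,.074)]))
E
```

```text
time: 1.87
tool_pos: [0.5706, -0.3045, 0.1599]
ee_rot: [-3.141, -0.0, 1.462]
wrist_force: [0.1, 0.5, 0.0]
width: 0.0742
finger_force: 0.0
time: 2.53
tool_pos: [0.5706, -0.3046, 0.1599]
ee_rot: [-3.141, -0.001, 2.298]
wrist_force: [-0.4, -0.2, 0.5]
width: 0.0739
finger_force: 0.0
2.53 [ 0.5706 -0.3046  0.1599] [-3.141e+00 -1.000e-03  2.298e+00] F [-0.4 -0.2  0.5] T [-0.002 -0.13  -0.01 ] w 0.0739 0.0 q [-0.58  0.32  1.19 -0.    1.63 -1.3 ]
shift [-0.0004  0.0003  0.0999] after turn yaw 0.018
[[279.00216791 210.22749403]
 [189.31969091 149.41683855]]
```

View pics/w1.png

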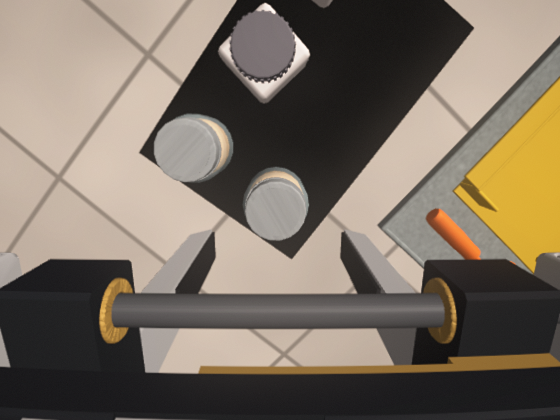

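Wrist view: the jar cap is at (276,206), predicted (279,210); the second jar is at (188,149), predicted (189,149). The estimates are good to about 2 mm, so I'll descend and grip.

Converted, 0.025 m is 5, 0.015 m is 3.

```bash
python3 nudge.py '[[0.074, 0, 0, 5, 0], [0.074, 0, 0, 5, 0], [0.074, 0, 0, 5, 0], [0.074, 0, 0, 3, 0], [0.074, 0, 0, 2, 0], [0.074, 0, 0, 0, 0], [0.04, 0, 0, 0, 0], [0.04, 0, 0, 0, 0], [0.04, 0, 0, 0, 0], [0.04, 0, 0, 0, 0], [0.04, 0, 0, 0, 0], [0.04, 0, 0, 0, 0]]'
python3 -c "from h import *;st()"
```

```text
time: 3.58
tool_pos: [0.5709, -0.3063, 0.0626]
ee_rot: [-3.14, 0.004, 2.295]
wrist_force: [-4.0, -2.5, 6.3]
width: 0.0532
finger_force: 30.0
3.58 [ 0.5709 -0.3063  0.0626] [-3.14   0.004  2.295] F [-4.  -2.5  6.3] T [-0.579  0.555  0.012] w 0.0532 30.0 q [-0.58  0.36  1.33 -0.    1.45 -1.3 ]
```

Converted, 0.1 rad is 1.

```bash
python3 nudge.py '[[0.04, 0, 0, 0, 1], [0.04, 0, 0, 0, 1], [0.04, 0, 0, 0, 1]]'
python3 -c "from h import *;st()"
python3 nudge.py '[[0.04, 0, 0, 0, 1.2], [0.04, 0, 0, 0, 1.2], [0.04, 0, 0, 0, 1.2], [0.04, 0, 0, 0, 1.2], [0.04, 0, 0, 0, 1.2], [0.04, 0, 0, 0, 1.2]]'
python3 -c "from h import *;st()"
```

```text
time: 3.83
tool_pos: [0.5709, -0.3062, 0.0626]
ee_rot: [3.141, 0.004, 1.99]
wrist_force: [-3.2, -2.8, 5.9]
width: 0.0532
finger_force: 30.0
3.83 [ 0.5709 -0.3062  0.0626] [3.141 0.004 1.99 ] F [-3.2 -2.8  5.9] T [-0.598  0.538  0.017] w 0.0532 30.0 q [-0.58  0.36  1.33 -0.    1.45 -1.  ]
time: 4.33
tool_pos: [0.5714, -0.3052, 0.0624]
ee_rot: [3.139, 0.001, 1.27]
wrist_force: [-3.3, 0.1, 5.8]
width: 0.0533
finger_force: 30.0
4.33 [ 0.5714 -0.3052  0.0624] [3.139e+00 1.000e-03 1.270e+00] F [-3.3  0.1  5.8] T [-0.208  0.263  0.012] w 0.0533 30.0 q [-0.58  0.36  1.33  0.    1.45 -0.28]
```

```bash
python3 nudge.py '[[0.04, 0, 0, 0, 1.2], [0.04, 0, 0, 0, 1.2], [0.04, 0, 0, 0, 1.2], [0.04, 0, 0, 0, 1.2], [0.04, 0, 0, 0, 1.2], [0.04, 0, 0, 0, 1.2]]'
python3 -c "from h import *;st()"
python3 nudge.py '[[0.04, 0, 0, 0, 1.2], [0.04, 0, 0, 0, 1.2], [0.04, 0, 0, 0, 1.2], [0.04, 0, 0, 0, 1.2], [0.04, 0, 0, 0, 1.2], [0.04, 0, 0, 0, 1.2], [0.04, 0, 0, 0, 1]]'
python3 -c "from h import *;st()"
```

```text
time: 4.83
tool_pos: [0.572, -0.3048, 0.0624]
ee_rot: [3.139, -0.003, 0.55]
wrist_force: [-1.2, 0.6, 4.5]
width: 0.0533
finger_force: 30.0
4.83 [ 0.572  -0.3048  0.0624] [ 3.139e+00 -3.000e-03  5.500e-01] F [-1.2  0.6  4.5] T [-0.233  0.142  0.007] w 0.0533 30.0 q [-0.58  0.36  1.33  0.    1.45  0.44]
time: 5.42
tool_pos: [0.5729, -0.3065, 0.0625]
ee_rot: [3.138, -0.007, -0.27]
wrist_force: [1.3, -3.5, 2.7]
width: 0.0535
finger_force: 30.0
5.42 [ 0.5729 -0.3065  0.0625] [ 3.138 -0.007 -0.27 ] F [ 1.3 -3.5  2.7] T [-0.885 -0.177  0.056] w 0.0535 30.0 q [-0.58  0.36  1.32 -0.    1.44  1.26]
```

Torque rose to 0.056 at the end, so this cap was loose and is now home. Lifting.

Converted, -0.04 m is -8, -0.03 m is -6.

```bash
python3 nudge.py '[[0.04, 0, 0, -1, 0], [0.04, 0, 0, -3, 0], [0.04, 0, 0, -6, 0], [0.04, 0, 0, -8, 0], [0.04, 0, 0, -8, 0], [0.04, 0, 0, -6, 0], [0.04, 0, 0, 0, 0]]'
python3 - <<'E'
from h import *
st(); go((.490,.361,.22),-.014)
E
```

```text
time: 6.0
tool_pos: [0.5734, -0.3052, 0.229]
ee_rot: [3.139, -0.013, -0.261]
wrist_force: [0.2, -0.5, -1.3]
width: 0.0532
finger_force: 30.0
6.0 [ 0.5734 -0.3052  0.229 ] [ 3.139 -0.013 -0.261] F [ 0.2 -0.5 -1.3] T [ 0.012 -0.1    0.02 ] w 0.0532 30.0 q [-0.58  0.3   1.08  0.    1.75  1.25]
shift [-0.2524 -0.6222  0.0041] after turn yaw -0.247
```

Converted, -0.0346 m is -6.92, -0.014 m is -2.8, -0.12 rad is -1.2.

```bash
python3 nudge.py '[[0.04, -2.8, -6.92, 0, 0], [0.04, -2.8, -6.92, 0, 0], [0.04, -2.8, -6.92, 0, 0], [0.04, -2.8, -6.92, 0, 0], [0.04, -2.8, -6.92, 0, 0], [0.04, -2.8, -6.92, 0, 0], [0.04, -2.8, -6.92, 0, 0], [0.04, -2.8, -6.92, 0, 0], [0.04, -2.8, -6.92, 0, 0], [0.04, -2.8, -6.92, 0, 0], [0.04, -2.8, -6.92, 0, 0], [0.04, -2.8, -6.92, 0, 0], [0.04, -2.8, -6.92, 0, 0], [0.04, -2.8, -6.92, 0, 0], [0.04, -2.8, -6.92, 0, 0], [0.04, -2.8, -6.92, 0, 0], [0.04, -2.8, -6.92, 0, 0], [0.04, -2.8, -6.92, 0, 0], [0.04, 0, 0, 0, -1.2], [0.04, 0, 0, 0, -1.2]]'
python3 nudge.py '[[0.04, 0, 0, 0, 0], [0.04, 0, 0, 0, 0]]'
python3 - <<'E'
from h import *
st(); go((.490,.361,.16),-.014)
s=snap("side"); crop(s,230,200,240,180,3,"pics/s1.png"); crop(snap("wrist"),0,0,560,420,1,"pics/w2.png")
E
```

```text
time: 7.67
tool_pos: [0.4874, 0.3647, 0.2162]
ee_rot: [3.139, 0.007, -0.012]
wrist_force: [0.6, -0.0, -4.1]
width: 0.0533
finger_force: 30.0
time: 7.83
tool_pos: [0.4888, 0.3623, 0.2177]
ee_rot: [3.14, 0.004, -0.025]
wrist_force: [-0.1, -0.2, -2.6]
width: 0.0534
finger_force: 30.0
7.83 [0.4888 0.3623 0.2177] [ 3.14   0.004 -0.025] F [-0.1 -0.2 -2.6] T [ 0.048 -0.01  -0.022] w 0.0534 30.0 q [0.54 0.22 1.2  0.   1.73 2.14]
shift [0.0014 0.0012 0.0577] after turn yaw -0.011
```

View pics/s1.png

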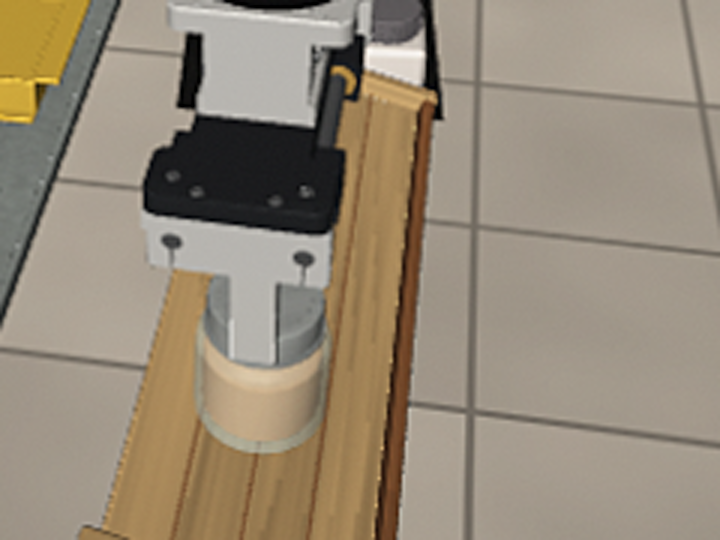

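Side crop: the jar hangs upright at (262,370), over the middle of the board. Lowering in steps and watching the force.

Converted, 0.02 m is 4, 0.012 m is 2.4.

```bash
python3 nudge.py '[[0.04, 0.2, 0.2, 4, 0], [0.04, 0, 0, 4, 0], [0.04, 0, 0, 2.4, 0], [0.04, 0, 0, 0, 0]]'
for i in 1; do python3 nudge.py '[[0.04, 0, 0, 0.6, 0], [0.04, 0, 0, 0.6, 0], [0.04, 0, 0, 0, 0]]'; python3 -c "from h import *;st()"; done
python3 nudge.py '[[0.04, 0, 0, 0.6, 0], [0.04, 0, 0, 0, 0]]'; python3 -c "from h import *;st()"
python3 nudge.py '[[0.04, 0, 0, 0.6, 0], [0.04, 0, 0, 0, 0]]'; python3 -c "from h import *;st()"
```

```text
time: 8.27
tool_pos: [0.4892, 0.3597, 0.1639]
ee_rot: [3.137, 0.007, -0.026]
wrist_force: [0.3, -0.8, -4.3]
width: 0.0532
finger_force: 30.0
time: 8.52
tool_pos: [0.4914, 0.3615, 0.163]
ee_rot: [-3.141, -0.001, -0.025]
wrist_force: [-0.2, 1.1, -3.3]
width: 0.0534
finger_force: 30.0
8.52 [0.4914 0.3615 0.163 ] [-3.141e+00 -1.000e-03 -2.500e-02] F [-0.2  1.1 -3.3] T [ 0.062  0.055 -0.011] w 0.0534 30.0 q [0.54 0.23 1.29 0.   1.62 2.14]
time: 8.68
tool_pos: [0.4913, 0.3615, 0.1597]
ee_rot: [-3.141, -0.001, -0.024]
wrist_force: [-0.6, -0.8, -3.0]
width: 0.053
finger_force: 30.0
8.68 [0.4913 0.3615 0.1597] [-3.141e+00 -1.000e-03 -2.400e-02] F [-0.6 -0.8 -3. ] T [ 0.011  0.019 -0.009] w 0.053 30.0 q [ 0.54  0.23  1.3  -0.    1.61  2.14]
time: 8.85
tool_pos: [0.491, 0.3616, 0.1564]
ee_rot: [-3.141, -0.0, -0.024]
wrist_force: [-1.0, -0.1, -0.9]
width: 0.0534
finger_force: 30.0
8.85 [0.491  0.3616 0.1564] [-3.141 -0.    -0.024] F [-1.  -0.1 -0.9] T [0.13  0.047 0.031] w 0.0534 30.0 q [0.54 0.23 1.3  0.   1.61 2.14]
```

Contact begins as predicted (z ≈ 0.157). Now pressing further so that the jar pivots onto the slope.

```bash
for i in 1; do python3 nudge.py '[[0.04, 0, 0, 0.6, 0], [0.04, 0, 0, 0, 0]]'; python3 nudge.py '[[0.04, 0, 0, 0.6, 0], [0.04, 0, 0, 0, 0]]'; python3 nudge.py '[[0.04, 0, 0, 0.6, 0], [0.04, 0, 0, 0, 0]]'; done
python3 -c "from h import *;st();crop(snap('side'),230,220,240,180,3,'pics/s2.png')"
```

```text
time: 9.02
tool_pos: [0.4907, 0.3618, 0.1557]
ee_rot: [-3.14, -0.001, -0.024]
wrist_force: [-3.3, -0.6, 4.4]
width: 0.0534
finger_force: 30.0
time: 9.18
tool_pos: [0.4903, 0.3621, 0.1551]
ee_rot: [-3.139, -0.001, -0.023]
wrist_force: [-5.9, -2.6, 11.8]
width: 0.0532
finger_force: 30.0
time: 9.35
tool_pos: [0.4901, 0.3629, 0.1541]
ee_rot: [-3.137, -0.002, -0.023]
wrist_force: [-9.5, -1.1, 16.8]
width: 0.0532
finger_force: 30.1
9.35 [0.4901 0.3629 0.1541] [-3.137e+00 -2.000e-03 -2.300e-02] F [-9.5 -1.1 16.8] T [-0.28   1.622  0.033] w 0.0532 30.1 q [0.54 0.23 1.31 0.   1.6  2.14]
```

View pics/s2.png

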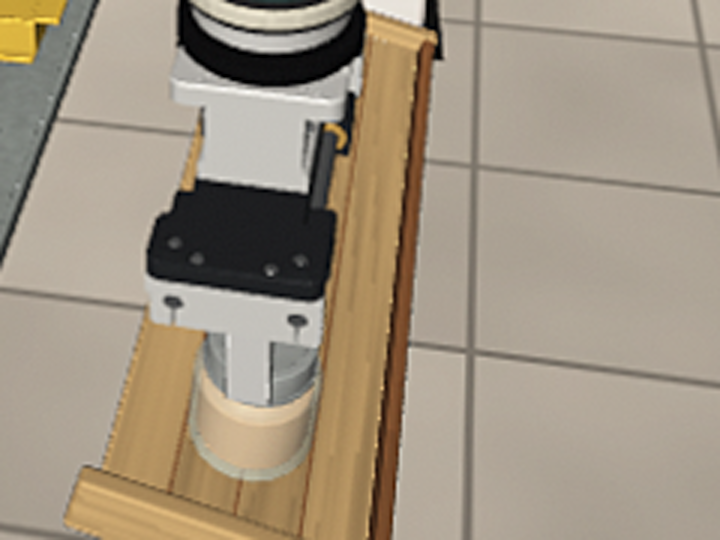

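The edge friction is cancelling the pivot moment, since the edge sticks. Moving the tool downhill (−x) will let it pivot.

```bash
python3 nudge.py '[[0.04, -0.6, 0, 0, 0], [0.04, -0.6, 0, 0, 0], [0.04, 0, 0, 0, 0]]'; python3 nudge.py '[[0.04, -0.6, 0, 0, 0], [0.04, -0.6, 0, 0, 0], [0.04, 0, 0, 0, 0]]'; python3 -c "from h import *;st()"
```

```text
time: 9.65
tool_pos: [0.4851, 0.3623, 0.1507]
ee_rot: [-3.139, -0.003, -0.023]
wrist_force: [-3.2, -1.3, 7.8]
width: 0.0534
finger_force: 30.0
time: 9.9
tool_pos: [0.479, 0.3618, 0.1477]
ee_rot: [-3.141, -0.001, -0.024]
wrist_force: [-1.1, 0.3, 2.3]
width: 0.0533
finger_force: 30.0
9.9 [0.479  0.3618 0.1477] [-3.141e+00 -1.000e-03 -2.400e-02] F [-1.1  0.3  2.3] T [ 0.07  -0.01  -0.018] w 0.0533 30.0 q [0.55 0.22 1.34 0.   1.59 2.15]
```

Works: it rotates about its uphill edge, with 12 mm moved and 9 mm down. One more small push, then release.

Converted, 0.003 m is 0.6, -0.002 m is -0.4.

```bash
python3 nudge.py '[[0.04, -0.4, 0, 0.6, 0], [0.04, 0, 0, 0.4, 0], [0.04, 0, 0, 0, 0]]'; python3 -c "from h import *;st();crop(snap('side'),230,220,240,180,3,'pics/s3.png')"
```

```text
time: 10.15
tool_pos: [0.4766, 0.3616, 0.1442]
ee_rot: [-3.142, -0.0, -0.024]
wrist_force: [-3.0, -1.6, 9.2]
width: 0.0534
finger_force: 30.0
10.15 [0.4766 0.3616 0.1442] [-3.142 -0.    -0.024] F [-3.  -1.6  9.2] T [-0.38   0.6   -0.016] w 0.0534 30.0 q [ 0.55  0.21  1.35 -0.    1.58  2.15]
```

View pics/s3.png

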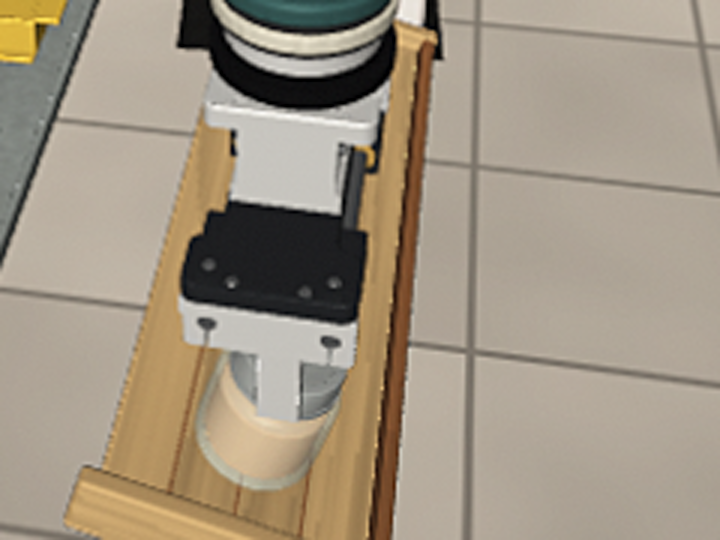

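Side crop: the jar at (268,440) is tilted with the board and its base looks flat. Releasing and going to the second jar.

Converted, -0.02 m is -4, -0.04 m is -8.

```bash
python3 nudge.py '[[0.07, 0, 0, 0, 0], [0.07, 0, 0, 0, 0], [0.07, 0, 0, 0, 0], [0.07, 0, 0, 0, 0], [0.074, 0, 0, -2, 0], [0.074, 0, 0, -4, 0], [0.074, 0, 0, -8, 0], [0.074, 0, 0, -6, 0], [0.074, 0, 0, 0, 0]]'
python3 - <<'E'
from h import *
st(); s=snap("top"); caps(s)
go((.4825,-.315,.17),2.15)
E
```

```text
time: 10.95
tool_pos: [0.4796, 0.3633, 0.2516]
ee_rot: [-3.134, -0.012, -0.024]
wrist_force: [-0.5, -0.9, 0.5]
width: 0.0739
finger_force: 0.0
10.95 [0.4796 0.3633 0.2516] [-3.134 -0.012 -0.024] F [-0.5 -0.9  0.5] T [ 0.012 -0.014  0.029] w 0.0739 0.0 q [ 0.55  0.19  1.17 -0.    1.77  2.15]
('pot', array([ 0.4557, -0.1147,  0.069 ]), 'yaw 0.084') px [336.2 284.9] r 13.247658 val 99.0
('pot', array([ 0.4754, -0.2102,  0.069 ]), 'yaw -0.104') px [383.1 275.5] r 12.739001 val 98.0
shift [0.0193 0.678  0.0746] after turn yaw -2.174
```

Converted, 0.0399 m is 7.98, 0.0044 m is 0.88.

```bash
python3 nudge.py '[[0.074, 0.22, 7.98, 0.88, 0], [0.074, 0.22, 7.98, 0.88, 0], [0.074, 0.22, 7.98, 0.88, 0], [0.074, 0.22, 7.98, 0.88, 0], [0.074, 0.22, 7.98, 0.88, 0], [0.074, 0.22, 7.98, 0.88, 0], [0.074, 0.22, 7.98, 0.88, 0], [0.074, 0.22, 7.98, 0.88, 0], [0.074, 0.22, 7.98, 0.88, 0], [0.074, 0.22, 7.98, 0.88, 0], [0.074, 0.22, 7.98, 0.88, 0], [0.074, 0.22, 7.98, 0.88, 0], [0.074, 0.22, 7.98, 0.88, 0], [0.074, 0.22, 7.98, 0.88, 0], [0.074, 0.22, 7.98, 0.88, 0], [0.074, 0.22, 7.98, 0.88, 0], [0.074, 0.22, 7.98, 0.88, 0]]'
python3 nudge.py '[[0.074, 0, 0, 0, -1.2], [0.074, 0, 0, 0, -1.2], [0.074, 0, 0, 0, -1.2], [0.074, 0, 0, 0, -1.2], [0.074, 0, 0, 0, -1.2], [0.074, 0, 0, 0, -1.2], [0.074, 0, 0, 0, -1.2], [0.074, 0, 0, 0, -1.2], [0.074, 0, 0, 0, -1.2], [0.074, 0, 0, 0, -1.2], [0.074, 0, 0, 0, -1.2], [0.074, 0, 0, 0, -1.2], [0.074, 0, 0, 0, -1.2], [0.074, 0, 0, 0, -1.2], [0.074, 0, 0, 0, -1.2], [0.074, 0, 0, 0, -1.2], [0.074, 0, 0, 0, -1.2], [0.074, 0, 0, 0, -1.2], [0.074, 0, 0, 0, 0]]'
python3 - <<'E'
from h import *
st(); go((.4825,-.315,.06))
s=snap("wrist"); cv2.imwrite("pics/w3.png",s["color"]); print(w2px(s,[(.4825,-.315,.074),(.4754,-.2102,.069)]))
E
```

```text
time: 12.42
tool_pos: [0.4783, -0.3184, 0.166]
ee_rot: [-3.14, 0.002, -0.025]
wrist_force: [0.2, -0.7, -0.7]
width: 0.074
finger_force: 0.0
time: 14.0
tool_pos: [0.4788, -0.3165, 0.1662]
ee_rot: [-3.141, -0.002, 2.138]
wrist_force: [-0.4, 0.4, 0.2]
width: 0.074
finger_force: 0.0
14.0 [ 0.4788 -0.3165  0.1662] [-3.141e+00 -2.000e-03  2.138e+00] F [-0.4  0.4  0.2] T [-0.083 -0.128  0.013] w 0.074 0.0 q [-0.68  0.15  1.38 -0.    1.62 -1.25]
shift [-0.001   0.004   0.1062] after turn yaw None
[[283.23968613 208.97913804]
 [344.70222644  98.44938371]]
```

View pics/w3.png

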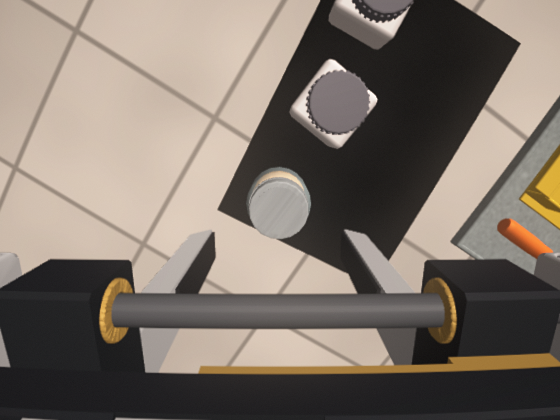

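Cap 2 is at (279,206), predicted (283,209), and it is already centred between the fingers (midline ≈ 279). Pot at (339,101).

Run:
```python
from h import *
s=snap("wrist")
for uv,z in(((279,207),.074),((339,101),.069)):
    P=px2w(s,uv,z); print(P.round(4))
P=px2w(s,(279,207),.074); P[2]=.06; go(P)
o=robot.get_obs(); print(w2px(s,[o["tool_pos"], o["tool_pos"]-[0,0,.09]]))
```

```text
[ 0.4786 -0.3156  0.074 ]
[ 0.4732 -0.2144  0.069 ]
shift [0.0009 0.0003 0.1066] after turn yaw None
[[279.13636706 245.43465453]
 [278.76279391 208.86789043]]
```

Converted, 0.001 m is 0.2, 0.025 m is 5.

```bash
python3 nudge.py '[[0.074, 0.2, 0, 5, 0], [0.074, 0, 0, 5, 0], [0.074, 0, 0, 5, 0], [0.074, 0, 0, 4, 0], [0.074, 0, 0, 2, 0], [0.074, 0, 0, 0, 0], [0.04, 0, 0, 0, 0], [0.04, 0, 0, 0, 0], [0.04, 0, 0, 0, 0], [0.04, 0, 0, 0, 0], [0.04, 0, 0, 0, 0], [0.04, 0, 0, 0, 0]]'
python3 -c "from h import *;st()"
python3 nudge.py '[[0.04, 0, 0, 0, 1.2], [0.04, 0, 0, 0, 1.2], [0.04, 0, 0, 0, 1.2]]'
python3 -c "from h import *;st()"
python3 nudge.py '[[0.04, 0, 0, 0, 1.2], [0.04, 0, 0, 0, 1.2], [0.04, 0, 0, 0, 1.2], [0.04, 0, 0, 0, 1.2], [0.04, 0, 0, 0, 1.2], [0.04, 0, 0, 0, 1.2], [0.04, 0, 0, 0, 1.2], [0.04, 0, 0, 0, 1.2], [0.04, 0, 0, 0, 1.2]]'
python3 -c "from h import *;st()"
python3 nudge.py '[[0.04, 0, 0, 0, 1.2], [0.04, 0, 0, 0, 1.2], [0.04, 0, 0, 0, 1.2], [0.04, 0, 0, 0, 1.2], [0.04, 0, 0, 0, 1.2], [0.04, 0, 0, 0, 1.2], [0.04, 0, 0, 0, 1.2], [0.04, 0, 0, 0, 1.2]]'
python3 -c "from h import *;st()"
```

```text
time: 15.1
tool_pos: [0.4798, -0.3169, 0.0645]
ee_rot: [3.141, 0.004, 2.136]
wrist_force: [0.0, -0.0, 5.3]
width: 0.053
finger_force: 30.0
15.1 [ 0.4798 -0.3169  0.0645] [3.141 0.004 2.136] F [ 0.  -0.   5.3] T [-0.072 -0.105  0.071] w 0.053 30.0 q [-0.68  0.21  1.52 -0.    1.41 -1.25]
time: 15.35
tool_pos: [0.4802, -0.3167, 0.0645]
ee_rot: [3.138, 0.003, 1.77]
wrist_force: [1.3, 0.1, 4.4]
width: 0.0531
finger_force: 30.0
15.35 [ 0.4802 -0.3167  0.0645] [3.138e+00 3.000e-03 1.770e+00] F [1.3 0.1 4.4] T [-0.038 -0.286  0.03 ] w 0.0531 30.0 q [-0.68  0.21  1.52  0.    1.41 -0.88]
time: 16.1
tool_pos: [0.4812, -0.3172, 0.0646]
ee_rot: [3.135, -0.002, 0.69]
wrist_force: [2.2, -1.1, 3.0]
width: 0.0531
finger_force: 30.0
16.1 [ 0.4812 -0.3172  0.0646] [ 3.135e+00 -2.000e-03  6.900e-01] F [ 2.2 -1.1  3. ] T [-0.279 -0.615  0.016] w 0.0531 30.0 q [-0.68  0.21  1.52  0.    1.41  0.2 ]
time: 16.77
tool_pos: [0.4799, -0.317, 0.0645]
ee_rot: [3.14, -0.004, -0.27]
wrist_force: [0.6, 0.3, 5.1]
width: 0.0532
finger_force: 30.0
16.77 [ 0.4799 -0.317   0.0645] [ 3.14  -0.004 -0.27 ] F [0.6 0.3 5.1] T [-0.005  0.048  0.062] w 0.0532 30.0 q [-0.68  0.21  1.52 -0.    1.41  1.16]
```

Torque is again 0.06 at the end (past home). Carrying to slot 2.

```bash
python3 nudge.py '[[0.04, 0, 0, 0, 1.2], [0.04, 0, 0, -1, 0], [0.04, 0, 0, -3, 0], [0.04, 0, 0, -6, 0], [0.04, 0, 0, -8, 0], [0.04, 0, 0, -8, 0], [0.04, 0, 0, -6, 0], [0.04, 0, 0, 0, 0], [0.04, 0, 0, 0, 0], [0.04, 0, 0, 0, 0]]'
python3 - <<'E'
from h import *
st(); go((.491,.261,.224),-.014)
E
```

```text
time: 17.6
tool_pos: [0.4779, -0.3152, 0.2199]
ee_rot: [-3.14, 0.004, -0.383]
wrist_force: [0.4, -0.1, -3.9]
width: 0.0531
finger_force: 30.0
17.6 [ 0.4779 -0.3152  0.2199] [-3.14   0.004 -0.383] F [ 0.4 -0.1 -3.9] T [ 0.044  0.004 -0.001] w 0.0531 30.0 q [-0.68  0.14  1.29  0.    1.72  1.27]
shift [-0.2031 -0.5394 -0.0025] after turn yaw -0.369
```

Units first: shifts go in units of 5 mm and turns go in units of 0.1 rad. So -0.036 m is -7.2, -0.0135 m is -2.7, -0.12 rad is -1.2.

```bash
python3 nudge.py '[[0.04, -2.7, -7.2, 0, 0], [0.04, -2.7, -7.2, 0, 0], [0.04, -2.7, -7.2, 0, 0], [0.04, -2.7, -7.2, 0, 0], [0.04, -2.7, -7.2, 0, 0], [0.04, -2.7, -7.2, 0, 0], [0.04, -2.7, -7.2, 0, 0], [0.04, -2.7, -7.2, 0, 0], [0.04, -2.7, -7.2, 0, 0], [0.04, -2.7, -7.2, 0, 0], [0.04, -2.7, -7.2, 0, 0], [0.04, -2.7, -7.2, 0, 0], [0.04, -2.7, -7.2, 0, 0], [0.04, -2.7, -7.2, 0, 0], [0.04, -2.7, -7.2, 0, 0], [0.04, 0, 0, 0, -1.2], [0.04, 0, 0, 0, -1.2], [0.04, 0, 0, 0, -1.2], [0.04, 0, 0, 0, 0], [0.04, 0, 0, 0, 0]]'
python3 - <<'E'
from h import *
st(); go((.491,.261,.165),-.014)
E
```

```text
time: 19.27
tool_pos: [0.4922, 0.2601, 0.2192]
ee_rot: [3.139, 0.006, -0.027]
wrist_force: [0.3, -0.2, -3.4]
width: 0.0529
finger_force: 30.0
19.27 [0.4922 0.2601 0.2192] [ 3.139  0.006 -0.027] F [ 0.3 -0.2 -3.4] T [0.066 0.009 0.007] w 0.0529 30.0 q [ 0.38  0.1   1.32 -0.    1.72  1.98]
shift [-0.0009 -0.001   0.0542] after turn yaw -0.013
```

```bash
python3 nudge.py '[[0.04, 0, 0, 4, 0], [0.04, 0, 0, 4, 0], [0.04, 0, 0, 2.8, 0], [0.04, 0, 0, 0, 0], [0.04, 0, 0, 0, 0], [0.04, 0, 0, 0.6, 0], [0.04, 0, 0, 0.6, 0], [0.04, 0, 0, 0, 0]]'
python3 nudge.py '[[0.04, -0.6, 0, 0.6, 0], [0.04, -0.6, 0, 0.6, 0], [0.04, 0, 0, 0, 0]]'
python3 nudge.py '[[0.04, -0.6, 0, 0.6, 0], [0.04, -0.6, 0, 0.6, 0], [0.04, 0, 0, 0, 0]]'
python3 nudge.py '[[0.04, -0.4, 0, 0.4, 0], [0.04, 0, 0, 0, 0]]'; python3 -c "from h import *;st()"
```

```text
time: 19.93
tool_pos: [0.4937, 0.2605, 0.1629]
ee_rot: [-3.141, -0.001, -0.025]
wrist_force: [-0.9, -0.1, -3.3]
width: 0.0531
finger_force: 30.0
time: 20.18
tool_pos: [0.4871, 0.2609, 0.1572]
ee_rot: [-3.141, -0.001, -0.024]
wrist_force: [-0.1, -0.1, 1.2]
width: 0.0534
finger_force: 30.0
time: 20.43
tool_pos: [0.481, 0.2611, 0.1517]
ee_rot: [-3.141, -0.001, -0.024]
wrist_force: [-2.8, -0.1, 5.1]
width: 0.0532
finger_force: 30.0
time: 20.6
tool_pos: [0.4792, 0.2611, 0.1498]
ee_rot: [-3.141, -0.001, -0.024]
wrist_force: [-2.3, 0.3, 6.3]
width: 0.0535
finger_force: 30.0
20.6 [0.4792 0.2611 0.1498] [-3.141e+00 -1.000e-03 -2.400e-02] F [-2.3  0.3  6.3] T [-0.044  0.472 -0.013] w 0.0535 30.0 q [0.39 0.09 1.47 0.   1.57 1.99]
```

Converted, -0.003 m is -0.6, 0.002 m is 0.4.

```bash
python3 nudge.py '[[0.04, -0.6, 0, 0.4, 0], [0.04, 0, 0, 0.4, 0], [0.04, 0, 0, 0, 0]]'; python3 nudge.py '[[0.04, 0, 0, 0.4, 0], [0.04, 0, 0, 0.2, 0], [0.04, 0, 0, 0, 0]]'; python3 -c "from h import *;st();crop(snap('side'),230,200,240,180,3,'pics/s4.png')"
```

```text
time: 20.85
tool_pos: [0.4765, 0.2607, 0.1463]
ee_rot: [3.141, -0.001, -0.024]
wrist_force: [-4.0, -2.0, 7.7]
width: 0.0533
finger_force: 30.0
time: 21.1
tool_pos: [0.4766, 0.2607, 0.1461]
ee_rot: [-3.141, -0.003, -0.024]
wrist_force: [-7.8, -3.8, 17.1]
width: 0.0536
finger_force: 30.0
21.1 [0.4766 0.2607 0.1461] [-3.141e+00 -3.000e-03 -2.400e-02] F [-7.8 -3.8 17.1] T [-0.671  1.366  0.01 ] w 0.0536 30.0 q [ 0.4   0.09  1.49 -0.    1.56  1.99]
```

View pics/s4.png

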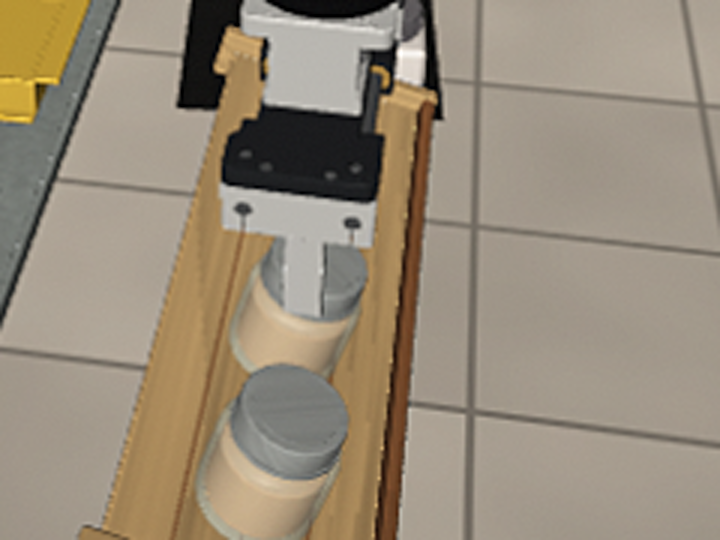

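Side crop: both jars sit on the slope, the first free-standing at (270,450), the second flat under the gripper at (300,320). Releasing and going to pot 2.

Converted, -0.04 m is -8, -0.03 m is -6.

```bash
python3 nudge.py '[[0.07, 0, 0, 0, 0], [0.07, 0, 0, 0, 0], [0.07, 0, 0, 0, 0], [0.07, 0, 0, 0, 0], [0.074, 0, 0, -2, 0], [0.074, 0, 0, -4, 0], [0.074, 0, 0, -8, 0], [0.074, 0, 0, -6, 0], [0.074, 0, 0, 0, 0], [0.074, 0, 0, 0, 0]]'
python3 - <<'E'
from h import *
st(); s=snap("top"); caps(s)
go((.4745,-.212,.165),2.30)
E
```

```text
time: 21.98
tool_pos: [0.4778, 0.2615, 0.2447]
ee_rot: [-3.139, -0.005, -0.024]
wrist_force: [0.4, 0.2, -0.7]
width: 0.0739
finger_force: 0.0
21.98 [0.4778 0.2615 0.2447] [-3.139 -0.005 -0.024] F [ 0.4  0.2 -0.7] T [-0.02   0.02   0.011] w 0.0739 0.0 q [ 0.4   0.07  1.32 -0.    1.75  1.99]
('pot', array([ 0.4746, -0.2125,  0.069 ]), 'yaw -0.100') px [384.2 275.9] r 13.480695 val 101.0
('pot', array([ 0.4572, -0.1155,  0.069 ]), 'yaw 0.085') px [336.6 284.1] r 13.038806 val 103.0
shift [0.009  0.4731 0.077 ] after turn yaw -2.324
```

Converted, 0.0394 m is 7.88, 0.0064 m is 1.28.

```bash
python3 nudge.py '[[0.074, 0.14, 7.88, 1.28, 0], [0.074, 0.14, 7.88, 1.28, 0], [0.074, 0.14, 7.88, 1.28, 0], [0.074, 0.14, 7.88, 1.28, 0], [0.074, 0.14, 7.88, 1.28, 0], [0.074, 0.14, 7.88, 1.28, 0], [0.074, 0.14, 7.88, 1.28, 0], [0.074, 0.14, 7.88, 1.28, 0], [0.074, 0.14, 7.88, 1.28, 0], [0.074, 0.14, 7.88, 1.28, 0], [0.074, 0.14, 7.88, 1.28, 0], [0.074, 0.14, 7.88, 1.28, 0]]'
python3 nudge.py '[[0.074, 0, 0, 0, -1.22], [0.074, 0, 0, 0, -1.22], [0.074, 0, 0, 0, -1.22], [0.074, 0, 0, 0, -1.22], [0.074, 0, 0, 0, -1.22], [0.074, 0, 0, 0, -1.22], [0.074, 0, 0, 0, -1.22], [0.074, 0, 0, 0, -1.22], [0.074, 0, 0, 0, -1.22], [0.074, 0, 0, 0, -1.22], [0.074, 0, 0, 0, -1.22], [0.074, 0, 0, 0, -1.22], [0.074, 0, 0, 0, -1.22], [0.074, 0, 0, 0, -1.22], [0.074, 0, 0, 0, -1.22], [0.074, 0, 0, 0, -1.22], [0.074, 0, 0, 0, -1.22], [0.074, 0, 0, 0, -1.22], [0.074, 0, 0, 0, -1.22], [0.074, 0, 0, 0, 0]]'
python3 - <<'E'
from h import *
st(); go((.4745,-.212,.056))
s=snap("wrist"); cv2.imwrite("pics/w4.png",s["color"]); print(w2px(s,[(.4745,-.212,.069),(.456,-.1155,.069)]))
g=cv2.GaussianBlur(cv2.cvtColor(s["color"],cv2.COLOR_BGR2GRAY),(0,0),1)
c=cv2.HoughCircles(g,cv2.HOUGH_GRADIENT_ALT,1.5,50,param1=150,param2=.6,minRadius=24,maxRadius=40)
for u,v,r in c[0]: print(u,v,r,px2w(s,(u,v),.069).round(4))
E
```

```text
time: 23.03
tool_pos: [0.4719, -0.2132, 0.1622]
ee_rot: [-3.14, 0.003, -0.024]
wrist_force: [0.7, 0.2, 0.6]
width: 0.0738
finger_force: 0.0
time: 24.7
tool_pos: [0.4723, -0.2113, 0.1624]
ee_rot: [-3.14, -0.004, 2.296]
wrist_force: [0.0, -0.8, 0.6]
width: 0.0737
finger_force: 0.0
24.7 [ 0.4723 -0.2113  0.1624] [-3.14  -0.004  2.296] F [ 0.  -0.8  0.6] T [-0.062 -0.13  -0.035] w 0.0737 0.0 q [-0.53  0.03  1.52 -0.    1.6  -1.26]
shift [-0.0024  0.0013  0.1064] after turn yaw None
[[280.11025079 210.31043168]
 [341.68610473 109.71094159]]
339.0 109.5 32.890953 [ 0.4542 -0.1168  0.069 ]
277.5 208.5 29.311575 [ 0.4717 -0.2123  0.069 ]
193.5 337.5 27.7457 [ 0.4961 -0.363   0.069 ]
```

Converted, 0.025 m is 5, 0.02 m is 4.

```bash
python3 nudge.py '[[0.074, -0.2, 0.2, 5, 0], [0.074, 0, 0, 5, 0], [0.074, 0, 0, 5, 0], [0.074, 0, 0, 4, 0], [0.074, 0, 0, 2.2, 0], [0.074, 0, 0, 0, 0], [0.074, 0, 0, 0, 0], [0.074, 0, 0, 0, 0], [0.04, 0, 0, 0, 0], [0.04, 0, 0, 0, 0], [0.04, 0, 0, 0, 0], [0.04, 0, 0, 0, 0], [0.04, 0, 0, 0, 0], [0.04, 0, 0, 0.2, 0]]'
python3 -c "from h import *;st()"
python3 nudge.py '[[0.04, 0, 0, 0, 1.2], [0.04, 0, 0, 0, 1.2], [0.04, 0, 0, 0, 1.2]]'
python3 -c "from h import *;st()"
python3 nudge.py '[[0.04, 0, 0, 0, 1.2], [0.04, 0, 0, 0, 1.2], [0.04, 0, 0, 0, 1.2], [0.04, 0, 0, 0, 1.2], [0.04, 0, 0, 0, 1.2]]'
python3 -c "from h import *;st()"
python3 nudge.py '[[0.04, 0, 0, 0, 1.2], [0.04, 0, 0, 0, 1.2], [0.04, 0, 0, 0, 1.2], [0.04, 0, 0, 0, 1.2], [0.04, 0, 0, 0, 1.2], [0.04, 0, 0, 0, 1.2]]'
python3 -c "from h import *;st()"
python3 nudge.py '[[0.04, 0, 0, 0, 1.2], [0.04, 0, 0, 0, 1.2], [0.04, 0, 0, 0, 1.2], [0.04, 0, 0, 0, 1.2], [0.04, 0, 0, 0, 1.2], [0.04, 0, 0, 0, 1.2]]'
python3 -c "from h import *;st()"
```

```text
time: 25.92
tool_pos: [0.4751, -0.2131, 0.0597]
ee_rot: [-3.14, 0.003, 2.294]
wrist_force: [-4.1, -0.6, 11.7]
width: 0.0512
finger_force: 30.0
25.92 [ 0.4751 -0.2131  0.0597] [-3.140e+00  3.000e-03  2.294e+00] F [-4.1 -0.6 11.7] T [-0.237  0.792  0.004] w 0.0512 30.0 q [-0.53  0.1   1.66 -0.    1.39 -1.25]
time: 26.17
tool_pos: [0.475, -0.213, 0.0597]
ee_rot: [-3.142, 0.002, 1.928]
wrist_force: [-3.1, -0.8, 8.0]
width: 0.0511
finger_force: 30.0
26.17 [ 0.475  -0.213   0.0597] [-3.142e+00  2.000e-03  1.928e+00] F [-3.1 -0.8  8. ] T [-0.293  0.681 -0.024] w 0.0511 30.0 q [-0.53  0.1   1.66 -0.    1.39 -0.89]
time: 26.58
tool_pos: [0.4752, -0.2129, 0.0597]
ee_rot: [3.14, 0.002, 1.328]
wrist_force: [-2.6, -1.7, 8.3]
width: 0.0507
finger_force: 30.0
26.58 [ 0.4752 -0.2129  0.0597] [3.140e+00 2.000e-03 1.328e+00] F [-2.6 -1.7  8.3] T [-0.193  0.649  0.025] w 0.0507 30.0 q [-0.53  0.1   1.66 -0.    1.39 -0.29]
time: 27.08
tool_pos: [0.476, -0.2127, 0.0598]
ee_rot: [3.138, -0.002, 0.608]
wrist_force: [-0.5, 0.1, 7.4]
width: 0.0512
finger_force: 30.0
27.08 [ 0.476  -0.2127  0.0598] [ 3.138e+00 -2.000e-03  6.080e-01] F [-0.5  0.1  7.4] T [-0.104  0.148  0.115] w 0.0512 30.0 q [-0.53  0.1   1.65  0.    1.39  0.43]
time: 27.58
tool_pos: [0.4766, -0.2125, 0.0598]
ee_rot: [3.141, -0.004, -0.112]
wrist_force: [0.2, 0.4, 6.3]
width: 0.0513
finger_force: 30.0
27.58 [ 0.4766 -0.2125  0.0598] [ 3.141 -0.004 -0.112] F [0.2 0.4 6.3] T [-0.01   0.049  0.147] w 0.0513 30.0 q [-0.53  0.1   1.65  0.    1.39  1.15]
```

Torque jumped to 0.12–0.15 partway through, so the cap is home and the pot has turned. Releasing to measure the pot's yaw.

Converted, -0.04 m is -8, -0.03 m is -6.

```bash
python3 nudge.py '[[0.074, 0, 0, 0, 0], [0.074, 0, 0, 0, 0], [0.074, 0, 0, 0, 0], [0.074, 0, 0, -2, 0], [0.074, 0, 0, -6, 0], [0.074, 0, 0, -8, 0], [0.074, 0, 0, -6, 0], [0.074, 0, 0, 0, 0], [0.074, 0, 0, 0, 0], [0.074, 0, 0, 0, 0]]'
cat >> h.py <<'E'
def wpots(P0s):
    """pot cap centre and yaw from wrist view near expected points; yaw from the white body's edges"""
    s=snap("wrist"); c=s["color"].astype(int)
    for P0 in P0s:
        u,v=w2px(s,P0)[0]; k=62; y0,x0=max(int(v)-k,0),max(int(u)-k,0)
        a=s["color"][y0:int(v)+k,x0:int(u)+k]; m=((a.min(2)>150)).astype(np.uint8)
        m[:, :]=cv2.morphologyEx(m,cv2.MORPH_OPEN,np.ones((3,3),np.uint8))
        n,l,stt,_=cv2.connectedComponentsWithStats(m); 
        yy,xx=np.indices(m.shape); h=cv2.convexHull(np.argwhere(m)[:,::-1].astype(np.int32)) if m.any() else None
        r=cv2.minAreaRect(h); th=np.deg2rad(r[2]); cen=(r[0][0]+x0,r[0][1]+y0)
        A=px2w(s,cen,.047); B=px2w(s,(cen[0]+20*np.cos(th),cen[1]+20*np.sin(th)),.047)-A
        print("rect",np.round(r[1],1),"cen",A.round(4),"yaw %.3f"%((np.arctan2(B[1],B[0])+np.pi/4)%(np.pi/2)-np.pi/4))
    return s
E
python3 - <<'E'
from h import *
st(); s=wpots([(.475,-.2125,.06),(.456,-.1155,.06)]); cv2.imwrite("pics/w5.png",s["color"])
E
```

```text
time: 28.42
tool_pos: [0.4746, -0.2118, 0.1674]
ee_rot: [-3.141, 0.001, -0.106]
wrist_force: [-0.1, 0.2, 0.1]
width: 0.0741
finger_force: 0.0
28.42 [ 0.4746 -0.2118  0.1674] [-3.141e+00  1.000e-03 -1.060e-01] F [-0.1  0.2  0.1] T [ 0.072  0.026 -0.007] w 0.0741 0.0 q [-0.53  0.03  1.51  0.    1.61  1.15]
rect [123. 107.] cen [ 0.4654 -0.2104  0.047 ] yaw -0.106
rect [122. 123.] cen [ 0.4534 -0.1099  0.047 ] yaw -0.183
```

View pics/w5.png

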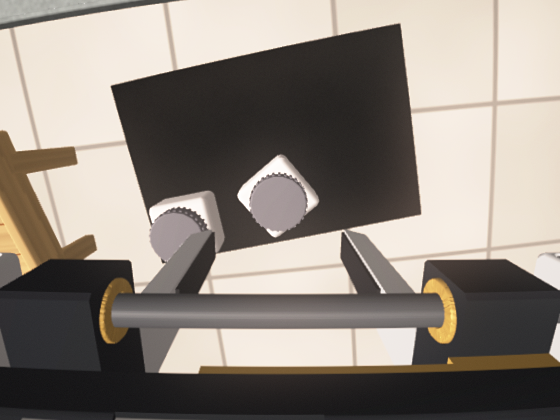

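Pot 2 corners in the wrist view: top (281,155), right (318,198), bottom (275,236), left (238,195). It is turned about 45° relative to the gripper.

Run:
```python
from h import *
s=snap("wrist"); C=np.array([px2w(s,p,.047) for p in((281,155),(318,198),(275,236),(238,195))])
print(C.round(4),C.mean(0).round(4))
for i in range(4):
    d=C[(i+1)%4]-C[i]; print(np.hypot(*d[:2]).round(4),((np.arctan2(d[1],d[0])+np.pi/4)%(np.pi/2)-np.pi/4).round(3))
st()
```

```text
[[ 0.5157 -0.2196  0.047 ]
 [ 0.472  -0.2502  0.047 ]
 [ 0.4388 -0.2057  0.047 ]
 [ 0.4828 -0.1754  0.047 ]] [ 0.4773 -0.2127  0.047 ]
0.0534 0.61
0.0555 0.641
0.0535 0.602
0.0551 0.64
28.52 [ 0.4739 -0.2114  0.1658] [-3.14e+00  3.00e-03 -1.06e-01] F [-0.1  0.1 -0. ] T [0.06  0.04  0.005] w 0.074 0.0 q [-0.53  0.03  1.51  0.    1.61  1.15]
```

```bash
python3 nudge.py '[[0.074, 0.4, 0.2, 0, 0], [0.074, 0, 0, 0, -1.215], [0.074, 0, 0, 0, -1.215], [0.074, 0, 0, 0, -1.215], [0.074, 0, 0, 0, -1.215], [0.074, 0, 0, 0, -1.215], [0.074, 0, 0, 0, -1.215], [0.074, 0, 0, 6, 0], [0.074, 0, 0, 6, 0], [0.074, 0, 0, 6, 0], [0.074, 0, 0, 3.4, 0], [0.074, 0, 0, 0, 0], [0.074, 0, 0, 0, 0], [0.074, 0, 0, 0, 0], [0.04, 0, 0, 0, 0], [0.04, 0, 0, 0, 0], [0.04, 0, 0, 0, 0], [0.04, 0, 0, 0, 0], [0.04, 0, 0, 0, 0]]'
python3 -c "from h import *;st()"
```

```text
time: 30.1
tool_pos: [0.4769, -0.2129, 0.0618]
ee_rot: [-3.142, -0.001, 0.623]
wrist_force: [-1.9, 2.8, 4.4]
width: 0.0508
finger_force: 30.0
30.1 [ 0.4769 -0.2129  0.0618] [-3.142e+00 -1.000e-03  6.230e-01] F [-1.9  2.8  4.4] T [ 0.389  0.301 -0.075] w 0.0508 30.0 q [-0.53  0.1   1.65  0.    1.39  0.42]
```

```bash
python3 nudge.py '[[0.06, 0, 0, 0, 0], [0.06, 0, 0, 0, 0], [0.06, 0, 0, 0.8, 0], [0.06, 0, 0, 0, 0], [0.06, 0, 0, 0, 0], [0.04, 0, 0, 0, 0], [0.04, 0, 0, 0, 0], [0.04, 0, 0, 0, 0]]'
python3 nudge.py '[[0.04, 0, 0, -1, 0], [0.04, 0, 0, -3, 0], [0.04, 0, 0, -6, 0], [0.04, 0, 0, -8, 0], [0.04, 0, 0, -8, 0], [0.04, 0, 0, -6, 0], [0.04, 0, 0, 0, 0], [0.04, 0, 0, 0, 0], [0.04, 0, 0, 0, 0]]'
python3 - <<'E'
from h import *
st(); go((.492,.161,.224),-.014)
E
```

```text
time: 30.77
tool_pos: [0.4764, -0.2129, 0.0566]
ee_rot: [-3.141, 0.0, 0.623]
wrist_force: [-0.9, 2.0, 0.4]
width: 0.0517
finger_force: 30.0
time: 31.52
tool_pos: [0.476, -0.2129, 0.215]
ee_rot: [-3.139, 0.001, 0.623]
wrist_force: [-0.6, -0.6, -3.2]
width: 0.0511
finger_force: 30.0
31.52 [ 0.476  -0.2129  0.215 ] [-3.139e+00  1.000e-03  6.230e-01] F [-0.6 -0.6 -3.2] T [0.018 0.033 0.026] w 0.0511 30.0 q [-0.53  0.02  1.42 -0.    1.7   0.42]
shift [ 0.231  -0.2944 -0.0086] after turn yaw 0.637
```

```bash
python3 nudge.py '[[0.04, 4.62, -5.88, -0.18, 0], [0.04, 4.62, -5.88, -0.18, 0], [0.04, 4.62, -5.88, -0.18, 0], [0.04, 4.62, -5.88, -0.18, 0], [0.04, 4.62, -5.88, -0.18, 0], [0.04, 4.62, -5.88, -0.18, 0], [0.04, 4.62, -5.88, -0.18, 0], [0.04, 4.62, -5.88, -0.18, 0], [0.04, 4.62, -5.88, -0.18, 0], [0.04, 4.62, -5.88, -0.18, 0], [0.04, 0, 0, 0, 1.2], [0.04, 0, 0, 0, 1.2], [0.04, 0, 0, 0, 1.2], [0.04, 0, 0, 0, 1.2], [0.04, 0, 0, 0, 1.2], [0.04, 0, 0, 0, 0.37], [0.04, 0, 0, 0, 0], [0.04, 0, 0, 0, 0]]'
python3 - <<'E'
from h import *
st(); go((.493,.162,.156),-.014)
E
```

```text
time: 33.02
tool_pos: [0.4918, 0.1601, 0.2229]
ee_rot: [3.14, 0.005, -0.013]
wrist_force: [0.0, 0.6, -2.6]
width: 0.0513
finger_force: 30.0
33.02 [0.4918 0.1601 0.2229] [ 3.14   0.005 -0.013] F [ 0.   0.6 -2.6] T [ 0.032 -0.026 -0.042] w 0.0513 30.0 q [ 0.21  0.02  1.41 -0.    1.72  1.79]
shift [ 0.0015 -0.002   0.0669] after turn yaw 0.001
```

Converted, 0.025 m is 5, 0.015 m is 3.

```bash
python3 nudge.py '[[0.04, 0.2, -0.4, 5, 0], [0.04, 0, 0, 5, 0], [0.04, 0, 0, 3, 0], [0.04, 0, 0, 0, 0], [0.04, 0, 0, 0, 0], [0.04, 0, 0, 0.6, 0], [0.04, 0, 0, 0.6, 0], [0.04, 0, 0, 0, 0]]'
python3 nudge.py '[[0.04, -0.6, 0, 0.6, 0], [0.04, -0.6, 0, 0.6, 0], [0.04, 0, 0, 0, 0]]'
python3 nudge.py '[[0.04, -0.6, 0, 0.6, 0], [0.04, -0.6, 0, 0.6, 0], [0.04, 0, 0, 0, 0]]'
python3 nudge.py '[[0.04, -0.4, 0, 0.4, 0], [0.04, 0, 0, 0, 0]]'; python3 -c "from h import *;st()"
```

```text
time: 33.68
tool_pos: [0.4943, 0.1624, 0.1554]
ee_rot: [-3.141, -0.001, -0.014]
wrist_force: [0.3, 1.3, -2.3]
width: 0.0514
finger_force: 30.0
time: 33.93
tool_pos: [0.488, 0.1628, 0.1497]
ee_rot: [-3.141, -0.002, -0.014]
wrist_force: [-0.2, 0.4, 1.2]
width: 0.051
finger_force: 30.0
time: 34.18
tool_pos: [0.4813, 0.1631, 0.1432]
ee_rot: [-3.14, -0.0, -0.014]
wrist_force: [-2.7, 1.2, 5.2]
width: 0.0511
finger_force: 30.0
time: 34.35
tool_pos: [0.4795, 0.1631, 0.1411]
ee_rot: [-3.14, -0.0, -0.014]
wrist_force: [-1.9, 2.3, 5.6]
width: 0.0515
finger_force: 30.0
34.35 [0.4795 0.1631 0.1411] [-3.14  -0.    -0.014] F [-1.9  2.3  5.6] T [ 0.481  0.31  -0.001] w 0.0515 30.0 q [0.22 0.01 1.58 0.   1.55 1.8 ]
```

Converted, -0.002 m is -0.4, 0.002 m is 0.4.

```bash
python3 nudge.py '[[0.04, -0.4, 0, 0.4, 0], [0.04, 0, 0, 0.2, 0], [0.04, 0, 0, 0, 0]]'; python3 nudge.py '[[0.04, 0, 0, 0.4, 0], [0.04, 0, 0, 0, 0]]';python3 nudge.py '[[0.04, 0, 0, 0.4, 0], [0.04, 0, 0, 0, 0]]'; python3 -c "from h import *;st()"
```

```text
time: 34.6
tool_pos: [0.4786, 0.1632, 0.1397]
ee_rot: [-3.14, -0.003, -0.014]
wrist_force: [-2.0, 2.3, 9.5]
width: 0.0517
finger_force: 30.0
time: 34.77
tool_pos: [0.4787, 0.1632, 0.1396]
ee_rot: [-3.14, -0.004, -0.014]
wrist_force: [-5.2, 1.8, 16.8]
width: 0.0517
finger_force: 30.0
time: 34.93
tool_pos: [0.4788, 0.1632, 0.1395]
ee_rot: [-3.14, -0.005, -0.014]
wrist_force: [-8.1, 0.6, 22.4]
width: 0.0514
finger_force: 30.0
34.93 [0.4788 0.1632 0.1395] [-3.14  -0.005 -0.014] F [-8.1  0.6 22.4] T [0.133 1.49  0.012] w 0.0514 30.0 q [0.22 0.01 1.58 0.   1.54 1.8 ]
```

Hard stop, so it is flat. Releasing and going to the last pot.

Converted, -0.04 m is -8, -0.03 m is -6.

```bash
python3 nudge.py '[[0.07, 0, 0, 0, 0], [0.07, 0, 0, 0, 0], [0.07, 0, 0, 0, 0], [0.07, 0, 0, 0, 0], [0.074, 0, 0, -2, 0], [0.074, 0, 0, -4, 0], [0.074, 0, 0, -8, 0], [0.074, 0, 0, -6, 0], [0.074, 0, 0, 0, 0], [0.074, 0, 0, 0, 0]]'
python3 - <<'E'
from h import *
st(); s=snap("top"); caps(s); cv2.imwrite("pics/t5.png",s["color"])
go((.4553,-.116,.163),2.46)
E
```

```text
time: 35.77
tool_pos: [0.4792, 0.1627, 0.2365]
ee_rot: [-3.141, -0.005, -0.014]
wrist_force: [0.1, 0.2, -0.2]
width: 0.0741
finger_force: 0.0
35.77 [0.4792 0.1627 0.2365] [-3.141 -0.005 -0.014] F [ 0.1  0.2 -0.2] T [ 0.044 -0.007 -0.005] w 0.0741 0.0 q [ 0.22 -0.02  1.42 -0.    1.74  1.8 ]
('pot', array([ 0.4564, -0.1155,  0.069 ]), 'yaw 0.084') px [336.6 284.5] r 12.990722 val 110.0
shift [-0.019   0.2788  0.0712] after turn yaw -2.474
```

View pics/t5.png

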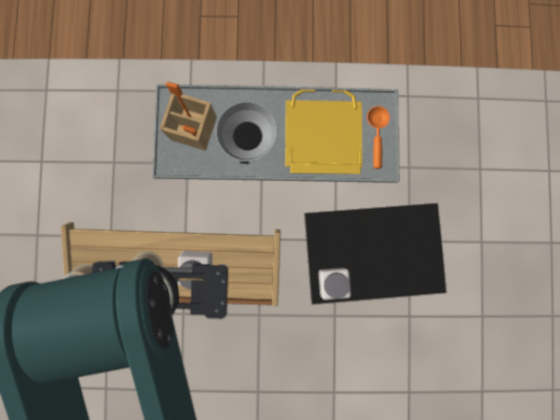

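Only pot 1 remains on the mat, at (336,285). Nothing else has moved.

Converted, 0.0348 m is 6.96, 0.0089 m is 1.78.

```bash
python3 nudge.py '[[0.074, -0.48, 6.96, 1.78, 0], [0.074, -0.48, 6.96, 1.78, 0], [0.074, -0.48, 6.96, 1.78, 0], [0.074, -0.48, 6.96, 1.78, 0], [0.074, -0.48, 6.96, 1.78, 0], [0.074, -0.48, 6.96, 1.78, 0], [0.074, -0.48, 6.96, 1.78, 0], [0.074, -0.48, 6.96, 1.78, 0], [0.074, 0, 0, 0, 0]]'
python3 nudge.py '[[0.074, 0, 0, 0, -1.236], [0.074, 0, 0, 0, -1.236], [0.074, 0, 0, 0, -1.236], [0.074, 0, 0, 0, -1.236], [0.074, 0, 0, 0, -1.236], [0.074, 0, 0, 0, -1.236], [0.074, 0, 0, 0, -1.236], [0.074, 0, 0, 0, -1.236], [0.074, 0, 0, 0, -1.236], [0.074, 0, 0, 0, -1.236], [0.074, 0, 0, 0, -1.236], [0.074, 0, 0, 0, -1.236], [0.074, 0, 0, 0, -1.236], [0.074, 0, 0, 0, -1.236], [0.074, 0, 0, 0, -1.236], [0.074, 0, 0, 0, -1.236], [0.074, 0, 0, 0, -1.236], [0.074, 0, 0, 0, -1.236], [0.074, 0, 0, 0, -1.236], [0.074, 0, 0, 0, -1.236]]'
python3 nudge.py '[[0.074, 0, 0, 0, 0], [0.074, 0, 0, 0, 0]]'
python3 - <<'E'
from h import *
st(); go((.4553,-.116,.055))
s=snap("wrist"); print(w2px(s,[(.4553,-.116,.069)]))
g=cv2.GaussianBlur(cv2.cvtColor(s["color"],cv2.COLOR_BGR2GRAY),(0,0),1)
c=cv2.HoughCircles(g,cv2.HOUGH_GRADIENT_ALT,1.5,50,param1=150,param2=.6,minRadius=24,maxRadius=40)
for u,v,r in c[0]: print(u,v,r,px2w(s,(u,v),.069).round(4))
E
```

```text
time: 36.57
tool_pos: [0.4516, -0.1201, 0.158]
ee_rot: [3.141, 0.008, -0.021]
wrist_force: [-0.6, -0.2, -0.7]
width: 0.0734
finger_force: 0.0
time: 38.23
tool_pos: [0.4537, -0.1146, 0.1606]
ee_rot: [-3.141, -0.004, 2.464]
wrist_force: [0.7, 0.1, 0.4]
width: 0.0743
finger_force: 0.0
time: 38.4
tool_pos: [0.454, -0.1149, 0.1612]
ee_rot: [-3.141, -0.003, 2.455]
wrist_force: [-0.7, -0.1, 0.3]
width: 0.074
finger_force: 0.0
38.4 [ 0.454  -0.1149  0.1612] [-3.141e+00 -3.000e-03  2.455e+00] F [-0.7 -0.1  0.3] T [-0.023 -0.139 -0.002] w 0.074 0.0 q [-0.37 -0.08  1.63  0.    1.6  -1.25]
shift [-0.002   0.      0.1062] after turn yaw None
[[278.56296918 210.36940022]]
277.5 204.0 31.019613 [ 0.4503 -0.1131  0.069 ]
264.0 339.0 30.405231 [ 0.5453 -0.2079  0.069 ]
```

```bash
python3 nudge.py '[[0.074, -0.2, 0, 6, 0], [0.074, 0, 0, 6, 0], [0.074, 0, 0, 5, 0], [0.074, 0, 0, 3, 0], [0.074, 0, 0, 1.2, 0], [0.074, 0, 0, 0, 0], [0.074, 0, 0, 0, 0], [0.074, 0, 0, 0, 0], [0.04, 0, 0, 0, 0], [0.04, 0, 0, 0, 0], [0.04, 0, 0, 0, 0], [0.04, 0, 0, 0, 0], [0.04, 0, 0, 0, 0], [0.04, 0, 0, 0.2, 0]]'
python3 -c "from h import *;st()"
python3 nudge.py '[[0.04, 0, 0, 0, 1.2], [0.04, 0, 0, 0, 1.2], [0.04, 0, 0, 0, 1.2]]'
python3 -c "from h import *;st()"
python3 nudge.py '[[0.04, 0, 0, 0, 1.2], [0.04, 0, 0, 0, 1.2], [0.04, 0, 0, 0, 1.2], [0.04, 0, 0, 0, 1.2], [0.04, 0, 0, 0, 1.2]]'
python3 -c "from h import *;st()"
```

```text
time: 39.62
tool_pos: [0.4559, -0.1168, 0.0571]
ee_rot: [-3.141, 0.002, 2.458]
wrist_force: [-3.6, -0.4, 11.7]
width: 0.0511
finger_force: 30.0
39.62 [ 0.4559 -0.1168  0.0571] [-3.141e+00  2.000e-03  2.458e+00] F [-3.6 -0.4 11.7] T [-0.049  0.653 -0.009] w 0.0511 30.0 q [-0.37 -0.01  1.77 -0.    1.38 -1.26]
time: 39.87
tool_pos: [0.4554, -0.1172, 0.0572]
ee_rot: [-3.14, 0.002, 2.092]
wrist_force: [-4.2, -1.6, 8.4]
width: 0.0512
finger_force: 30.0
39.87 [ 0.4554 -0.1172  0.0572] [-3.140e+00  2.000e-03  2.092e+00] F [-4.2 -1.6  8.4] T [-0.386  0.785 -0.015] w 0.0512 30.0 q [-0.37 -0.01  1.77 -0.    1.38 -0.89]
time: 40.28
tool_pos: [0.4552, -0.1171, 0.0572]
ee_rot: [-3.141, 0.002, 1.492]
wrist_force: [-2.0, -0.4, 7.2]
width: 0.0511
finger_force: 30.0
40.28 [ 0.4552 -0.1171  0.0572] [-3.141e+00  2.000e-03  1.492e+00] F [-2.  -0.4  7.2] T [-0.103  0.382  0.12 ] w 0.0511 30.0 q [-0.37 -0.01  1.77 -0.    1.38 -0.29]
```

```bash
python3 nudge.py '[[0.04, 0, 0, 0, 1.2], [0.04, 0, 0, 0, 1.2], [0.04, 0, 0, 0, 1.2]]'
python3 -c "from h import *;st()"
python3 nudge.py '[[0.04, 0, 0, 0, 1.2]]'
python3 -c "from h import *;st()"
python3 nudge.py '[[0.074, 0, 0, 0, 0], [0.074, 0, 0, 0, 0], [0.074, 0, 0, 0, 0], [0.074, 0, 0, -2, 0], [0.074, 0, 0, -6, 0], [0.074, 0, 0, -8, 0], [0.074, 0, 0, -6, 0], [0.074, 0, 0, 0, 0], [0.074, 0, 0, 0, 0], [0.074, 0, 0, 0, 0]]'
python3 - <<'E'
from h import *
st(); s=snap("wrist"); cv2.imwrite("pics/w6.png",s["color"])
E
```

```text
time: 40.53
tool_pos: [0.4566, -0.1165, 0.0572]
ee_rot: [3.139, -0.0, 1.132]
wrist_force: [-0.3, -0.3, 5.6]
width: 0.0513
finger_force: 30.0
40.53 [ 0.4566 -0.1165  0.0572] [ 3.139 -0.     1.132] F [-0.3 -0.3  5.6] T [-0.05   0.092  0.074] w 0.0513 30.0 q [-0.37 -0.01  1.77  0.    1.38  0.07]
time: 40.62
tool_pos: [0.4568, -0.1165, 0.0572]
ee_rot: [3.138, -0.001, 1.012]
wrist_force: [0.2, 0.2, 5.2]
width: 0.0516
finger_force: 30.0
40.62 [ 0.4568 -0.1165  0.0572] [ 3.138e+00 -1.000e-03  1.012e+00] F [0.2 0.2 5.2] T [0.038 0.074 0.114] w 0.0516 30.0 q [-0.37 -0.01  1.77  0.    1.38  0.19]
time: 41.45
tool_pos: [0.4551, -0.116, 0.165]
ee_rot: [-3.141, 0.0, 1.018]
wrist_force: [0.6, 0.5, -0.2]
width: 0.0741
finger_force: 0.0
41.45 [ 0.4551 -0.116   0.165 ] [-3.141  0.     1.018] F [ 0.6  0.5 -0.2] T [-0.017 -0.049  0.023] w 0.0741 0.0 q [-0.37 -0.08  1.62 -0.    1.6   0.18]
```

View pics/w6.png

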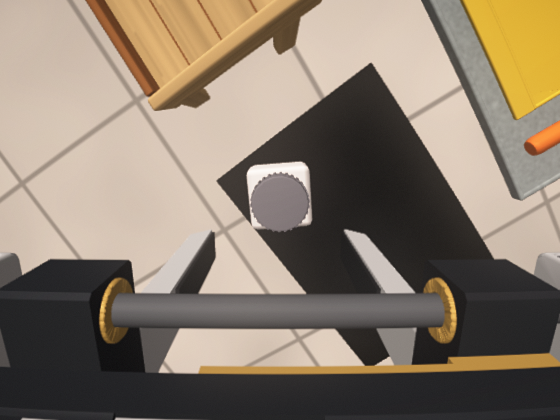

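Wrist view: the pot is at (280,197) with edges nearly square to the gripper. It turned only about 0.64 of the 1.44 rad, so the cap stopped home at about 0.8. Regripping here.

Converted, 0.03 m is 6, 0.015 m is 3.

```bash
python3 nudge.py '[[0.074, 0.2, 0.2, 6, 0], [0.074, 0, 0, 6, 0], [0.074, 0, 0, 6, 0], [0.074, 0, 0, 3, 0], [0.074, 0, 0, 0.8, 0], [0.074, 0, 0, 0, 0], [0.074, 0, 0, 0, 0], [0.074, 0, 0, 0, 0], [0.04, 0, 0, 0, 0], [0.04, 0, 0, 0, 0], [0.04, 0, 0, 0, 0], [0.04, 0, 0, 0, 0], [0.04, 0, 0, 0, 0]]'
python3 nudge.py '[[0.04, 0, 0, -1, 0], [0.04, 0, 0, -3, 0], [0.04, 0, 0, -6, 0], [0.04, 0, 0, -8, 0], [0.04, 0, 0, -8, 0], [0.04, 0, 0, -6, 0], [0.04, 0, 0, 0, 0], [0.04, 0, 0, 0, 0], [0.04, 0, 0, 0, 0]]'
python3 - <<'E'
from h import *
st(); go((.494,.065,.224),-.014)
E
```

```text
time: 42.58
tool_pos: [0.4572, -0.116, 0.0573]
ee_rot: [3.141, -0.0, 1.018]
wrist_force: [-0.1, 0.5, 2.9]
width: 0.051
finger_force: 30.0
time: 43.33
tool_pos: [0.4561, -0.1156, 0.2149]
ee_rot: [-3.139, 0.001, 1.018]
wrist_force: [1.5, -0.2, -2.2]
width: 0.0512
finger_force: 30.0
43.33 [ 0.4561 -0.1156  0.2149] [-3.139e+00  1.000e-03  1.018e+00] F [ 1.5 -0.2 -2.2] T [ 0.012 -0.083 -0.002] w 0.0512 30.0 q [-0.37 -0.09  1.53 -0.    1.71  0.18]
shift [ 0.1736 -0.0626 -0.009 ] after turn yaw 1.032
```

Converted, 0.029 m is 5.8, -0.0104 m is -2.08, 0.12 rad is 1.2.

```bash
python3 nudge.py '[[0.04, 5.8, -2.08, -0.3, 0], [0.04, 5.8, -2.08, -0.3, 0], [0.04, 5.8, -2.08, -0.3, 0], [0.04, 5.8, -2.08, -0.3, 0], [0.04, 5.8, -2.08, -0.3, 0], [0.04, 5.8, -2.08, -0.3, 0], [0.04, 0, 0, 0, 1.2], [0.04, 0, 0, 0, 1.2], [0.04, 0, 0, 0, 1.2], [0.04, 0, 0, 0, 1.2], [0.04, 0, 0, 0, 1.2], [0.04, 0, 0, 0, 1.2], [0.04, 0, 0, 0, 1.2], [0.04, 0, 0, 0, 1.2], [0.04, 0, 0, 0, 0.7], [0.04, 0, 0, 0, 0], [0.04, 0, 0, 0, 0]]'
python3 - <<'E'
from h import *
st(); go((.494,.065,.157),-.014)
E
```

```text
time: 44.75
tool_pos: [0.494, 0.0649, 0.2229]
ee_rot: [3.141, 0.005, -0.01]
wrist_force: [0.2, 0.2, -1.8]
width: 0.0512
finger_force: 30.0
44.75 [0.494  0.0649 0.2229] [ 3.141  0.005 -0.01 ] F [ 0.2  0.2 -1.8] T [ 0.029  0.019 -0.028] w 0.0512 30.0 q [ 0.02 -0.03  1.45 -0.    1.72  1.6 ]
shift [ 0.0003 -0.0001  0.0659] after turn yaw 0.004
```

Converted, 0.025 m is 5, 0.015 m is 3.

```bash
python3 nudge.py '[[0.04, 0, 0, 5, 0], [0.04, 0, 0, 5, 0], [0.04, 0, 0, 3, 0], [0.04, 0, 0, 0, 0], [0.04, 0, 0, 0, 0], [0.04, 0, 0, 0.6, 0], [0.04, 0, 0, 0.6, 0], [0.04, 0, 0, 0, 0]]'
python3 nudge.py '[[0.04, -0.6, 0, 0.6, 0], [0.04, -0.6, 0, 0.6, 0], [0.04, 0, 0, 0, 0]]'
python3 nudge.py '[[0.04, -0.6, 0, 0.6, 0], [0.04, -0.6, 0, 0.6, 0], [0.04, 0, 0, 0, 0]]'
python3 nudge.py '[[0.04, -0.4, 0, 0.4, 0], [0.04, -0.4, 0, 0.4, 0], [0.04, 0, 0, 0, 0]]'
python3 nudge.py '[[0.04, 0, 0, 0.4, 0], [0.04, 0, 0, 0, 0]]';python3 nudge.py '[[0.04, 0, 0, 0.4, 0], [0.04, 0, 0, 0, 0]]'; python3 -c "from h import *;st()"
```

```text
time: 45.42
tool_pos: [0.4956, 0.065, 0.1551]
ee_rot: [3.142, -0.001, -0.012]
wrist_force: [0.3, -0.4, -2.2]
width: 0.0514
finger_force: 30.0
time: 45.67
tool_pos: [0.4892, 0.0654, 0.1496]
ee_rot: [-3.141, -0.002, -0.012]
wrist_force: [-0.5, 1.8, 3.1]
width: 0.0508
finger_force: 30.0
time: 45.92
tool_pos: [0.4828, 0.0652, 0.1428]
ee_rot: [-3.141, -0.0, -0.012]
wrist_force: [-1.5, 1.3, 4.0]
width: 0.051
finger_force: 30.0
time: 46.17
tool_pos: [0.4824, 0.0653, 0.1425]
ee_rot: [-3.141, -0.01, -0.012]
wrist_force: [0.6, 1.0, 12.4]
width: 0.0515
finger_force: 30.0
time: 46.33
tool_pos: [0.4826, 0.0653, 0.1425]
ee_rot: [-3.141, -0.011, -0.012]
wrist_force: [-2.3, 0.9, 20.0]
width: 0.0513
finger_force: 30.0
time: 46.5
tool_pos: [0.4827, 0.0653, 0.1423]
ee_rot: [-3.141, -0.012, -0.012]
wrist_force: [-5.4, -0.1, 26.1]
width: 0.0513
finger_force: 30.0
46.5 [0.4827 0.0653 0.1423] [-3.141 -0.012 -0.012] F [-5.4 -0.1 26.1] T [0.166 0.814 0.045] w 0.0513 30.0 q [ 0.02 -0.04  1.63 -0.    1.54  1.6 ]
```

Converted, -0.04 m is -8, 0.04 m is 8.

```bash
python3 nudge.py '[[0.07, 0, 0, 0, 0], [0.07, 0, 0, 0, 0], [0.07, 0, 0, 0, 0], [0.07, 0, 0, 0, 0], [0.074, 0, 0, -2, 0], [0.074, 0, 0, -4, 0], [0.074, 0, 0, -8, 0], [0.074, 0, 0, -6, 0], [0.074, 0, 0, -6, 0], [0.074, 0, 8, 0, 0], [0.074, 0, 8, 0, 0], [0.074, 0, 8, 0, 0], [0.074, 0, 8, 0, 0], [0.074, 0, 8, 0, 0], [0.074, 0, 8, 0, 0], [0.074, 0, 8, 0, 0], [0.074, 0, 8, 0, 0], [0.074, 0, 0, 0, 0], [0.074, 0, 0, 0, 0]]'
python3 - <<'E'
from h import *
st(); a=snap("top")["color"][205:325,50:320]; b=snap("side")["color"][200:420,220:490]
A=cv2.resize(a,(700,311),interpolation=2); B=cv2.resize(b,(350,285)); 
B=cv2.resize(b,None,fx=1.3,fy=1.3); out=np.zeros((600,700,3),np.uint8); out[:311]=A; out[312:312+B.shape[0],:B.shape[1]]=B[:288]
t=snap("top")["color"][70:320,140:460]; T=cv2.resize(t,(340,266)); out[312:578,355:695]=T
cv2.imwrite("pics/fin.png",out)
E
```

```text
time: 48.08
tool_pos: [0.4747, -0.2566, 0.2636]
ee_rot: [-3.14, 0.002, -0.016]
wrist_force: [-0.8, 0.4, 0.1]
width: 0.0738
finger_force: 0.0
48.08 [ 0.4747 -0.2566  0.2636] [-3.14e+00  2.00e-03 -1.60e-02] F [-0.8  0.4  0.1] T [ 0.108  0.022 -0.02 ] w 0.0738 0.0 q [-0.6   0.06  1.28  0.    1.8   0.99]
```

View pics/fin.png

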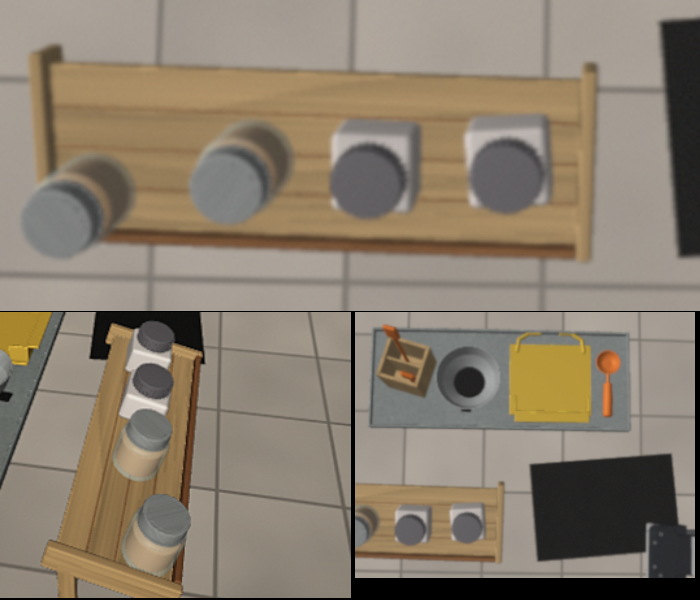

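The first jar has been shifted: its cap is at (62,216) in the enlarged top view, lower down and towards the left cheek. The others stand flat. Triangulating to see whether it still stands flat on the board.

```bash
cat > tri.py <<'E'
from h import *
from scipy.optimize import least_squares
T,S=snap("top"),snap("side")
c,y=np.array([.493,.213,.09]),-.014
Rb=R.from_euler("ZY",[y,-np.deg2rad(15)])
def board(P): return Rb.inv().apply(P-c)
for n,t,s,h in(("jar1",(62,216),(163,207),.071),("jar2",(229,185),(149,119),.071),("pot2",(368,181),(154,69),.066),("pot1",(506,175),(156,22),.066)):
    t=(t[0]/2.593+49.8,t[1]/2.593+204.8); s=(s[0]/1.3+219.9,s[1]/1.3+199.9)
    r=least_squares(lambda P:np.r_[w2px(T,P)[0]-t,w2px(S,P)[0]-s],[.48,.2,.15]); b=board(r.x)
    print(n,r.x.round(4),"board",b.round(4),"res",np.abs(r.fun).max().round(1))
    print("  flat-model px err",(w2px(T,Rb.apply([b[0],b[1],h])+c)[0]-t).round(1),(w2px(S,Rb.apply([b[0],b[1],h])+c)[0]-s).round(1))
E
python3 tri.py
```

```text
jar1 [0.4479 0.383  0.1378] board [-0.0335  0.1694  0.0585] res 0.8
  flat-model px err [-3.1  3.4] [ 2.2 -5.5]
jar2 [0.4744 0.2611 0.1445] board [-0.0045  0.0478  0.0576] res 0.0
  flat-model px err [-2.3  2.6] [ 2.5 -5.8]
pot2 [0.4781 0.1629 0.1418] board [-0.0003 -0.0503  0.0537] res 0.4
  flat-model px err [-1.3  2.7] [ 1.8 -5.1]
pot1 [0.4847 0.0647 0.1486] board [ 0.0091 -0.1484  0.0582] res 0.2
  flat-model px err [-0.3  1.7] [ 1.  -3.1]
```

The first jar was knocked about 3 cm into the corner by the lip and cheek. Its height matches its neighbour's, so it is flat but without margin. I'll regrip it and set it back in the middle.

```bash
python3 nudge.py '[[0.074, -0.28, -7.52, 0, 0], [0.074, -0.28, -7.52, 0, 0], [0.074, -0.28, -7.52, 0, 0], [0.074, -0.28, -7.52, 0, 0], [0.074, -0.28, -7.52, 0, 0], [0.074, -0.28, -7.52, 0, 0], [0.074, -0.28, -7.52, 0, 0], [0.074, -0.28, -7.52, 0, 0], [0.074, -0.28, -7.52, 0, 0], [0.074, -0.28, -7.52, 0, 0], [0.074, -0.28, -7.52, 0, 0], [0.074, -0.28, -7.52, 0, 0], [0.074, -0.28, -7.52, 0, 0], [0.074, -0.28, -7.52, 0, 0], [0.074, -0.28, -7.52, 0, 0], [0.074, -0.28, -7.52, 0, 0], [0.074, -0.28, -7.52, 0, 0], [0.074, 0, 0, 0, 0], [0.074, 0, 0, 0, 0], [0.074, 0, 0, 0, 0]]'
python3 - <<'E'
from h import *
st(); go((.4505,.3826,.14),-.014)
s=snap("wrist")
print("pred cap",w2px(s,[(.448,.383,.148)]))
g=cv2.GaussianBlur(cv2.cvtColor(s["color"],cv2.COLOR_BGR2GRAY),(0,0),1)
c=cv2.HoughCircles(g,cv2.HOUGH_GRADIENT_ALT,1.5,40,param1=100,param2=.5,minRadius=24,maxRadius=60)
for u,v,r in ([] if c is None else c[0]): print(u,v,r,px2w(s,(u,v),.148).round(4))
E
```

```text
time: 50.0
tool_pos: [0.4585, 0.3849, 0.2647]
ee_rot: [3.141, -0.0, -0.011]
wrist_force: [-0.4, 0.7, 0.5]
width: 0.0739
finger_force: 0.0
50.0 [0.4585 0.3849 0.2647] [ 3.141 -0.    -0.011] F [-0.4  0.7  0.5] T [ 0.011 -0.    -0.063] w 0.0739 0.0 q [ 0.6   0.19  1.13 -0.    1.81  2.19]
shift [-0.008   0.0022  0.1247] after turn yaw 0.003
pred cap [[278.97650127 211.7460636 ]]
243.0 279.0 51.841614 [0.3792 0.4196 0.148 ]
333.0 183.0 29.830713 [0.4749 0.3326 0.148 ]
414.0 187.5 28.726543 [0.4699 0.2561 0.148 ]
429.0 255.0 33.098824 [0.402  0.2349 0.148 ]
280.5 210.0 29.666153 [0.4497 0.3815 0.148 ]
505.5 171.0 33.25581 [0.4851 0.1685 0.148 ]
414.0 187.5 35.974056 [0.4699 0.2561 0.148 ]
```

Converted, 0.0015 m is 0.3, 0.03 m is 6.

```bash
python3 nudge.py '[[0.074, -1.4, 0.3, 6, 0], [0.074, 0, 0, 6, 0], [0.074, 0, 0, 6, 0], [0.074, 0, 0, 4, 0], [0.074, 0, 0, 2.4, 0], [0.074, 0, 0, 0, 0], [0.074, 0, 0, 0, 0], [0.074, 0, 0, 0, 0]]'
python3 nudge.py '[[0.04, 0, 0, 0, 0], [0.04, 0, 0, 0, 0], [0.04, 0, 0, 0, 0], [0.04, 0, 0, 0, 0], [0.04, 0, 0, 0, 0]]'
python3 nudge.py '[[0.04, 0, 0, -0.8, 0], [0.04, 0, 0, -1.6, 0], [0.04, 0, 0, -1.6, 0], [0.04, 0, 0, 0, 0], [0.04, 0, 0, 0, 0]]'
python3 - <<'E'
from h import *
st(); go((.478,.3605,.17),-.014)
E
```

```text
time: 50.72
tool_pos: [0.4534, 0.3834, 0.145]
ee_rot: [-3.139, -0.003, -0.013]
wrist_force: [0.1, -0.1, 0.3]
width: 0.0742
finger_force: 0.0
time: 51.13
tool_pos: [0.4527, 0.3836, 0.1436]
ee_rot: [-3.141, -0.002, -0.012]
wrist_force: [0.3, -0.1, 1.9]
width: 0.0525
finger_force: 30.0
time: 51.55
tool_pos: [0.4526, 0.3834, 0.1632]
ee_rot: [-3.141, -0.001, -0.012]
wrist_force: [-0.1, 0.5, -3.7]
width: 0.0523
finger_force: 30.0
51.55 [0.4526 0.3834 0.1632] [-3.141e+00 -1.000e-03 -1.200e-02] F [-0.1  0.5 -3.7] T [ 0.002 -0.013 -0.044] w 0.0523 30.0 q [ 0.61  0.19  1.33 -0.    1.61  2.19]
shift [ 0.0257  0.0226 -0.0068] after turn yaw 0.002
```

Converted, 0.014 m is 2.8, 0.012 m is 2.4.

```bash
python3 nudge.py '[[0.04, 2.4, 2.2, -0.6, 0], [0.04, 2.8, 2.3, -0.4, 0], [0.04, 0, 0, 0, 0], [0.04, 0, 0, 0, 0], [0.04, 0, 0, 1.4, 0], [0.04, 0, 0, 0.8, 0], [0.04, 0, 0, 0, 0], [0.04, 0, 0, 0, 0]]'
python3 nudge.py '[[0.04, 0, 0, 0.6, 0], [0.04, 0, 0, 0.6, 0], [0.04, 0, 0, 0, 0]]'
python3 nudge.py '[[0.04, 0, 0, 0.6, 0], [0.04, 0, 0, 0, 0]]'
python3 nudge.py '[[0.04, 0, 0, 0.6, 0], [0.04, 0, 0, 0, 0]]'
```

```text
time: 52.22
tool_pos: [0.477, 0.3605, 0.1554]
ee_rot: [3.14, 0.002, -0.011]
wrist_force: [-0.2, -0.4, -3.1]
width: 0.0523
finger_force: 30.0
time: 52.47
tool_pos: [0.4772, 0.3608, 0.1506]
ee_rot: [-3.141, 0.001, -0.012]
wrist_force: [-1.6, 0.2, -0.9]
width: 0.0524
finger_force: 30.0
time: 52.63
tool_pos: [0.4772, 0.3608, 0.1501]
ee_rot: [-3.14, 0.0, -0.012]
wrist_force: [-4.8, -1.5, 5.7]
width: 0.0523
finger_force: 30.0
time: 52.8
tool_pos: [0.4771, 0.361, 0.1498]
ee_rot: [-3.139, -0.001, -0.011]
wrist_force: [-8.4, -2.8, 14.7]
width: 0.0526
finger_force: 30.0
```

Contact is exactly at the predicted flat height (0.150). Releasing and retreating.

Units first: shifts go in units of 5 mm and turns go in units of 0.1 rad. So -0.04 m is -8, 0.04 m is 8.

```bash
python3 nudge.py '[[0.074, 0, 0, 0, 0], [0.074, 0, 0, 0, 0], [0.074, 0, 0, 0, 0], [0.074, 0, 0, 0, 0], [0.074, 0, 0, -2, 0], [0.074, 0, 0, -4, 0], [0.074, 0, 0, -8, 0], [0.074, 0, 0, -8, 0], [0.074, 0, 8, 0, 0], [0.074, 0, 8, 0, 0], [0.074, 0, 8, 0, 0], [0.074, 0, 8, 0, 0], [0.074, 0, 8, 0, 0], [0.074, 0, 8, 0, 0], [0.074, 0, 8, 0, 0], [0.074, 0, 8, 0, 0], [0.074, 0, 8, 0, 0], [0.074, 0, 8, 0, 0], [0.074, 0, 8, 0, 0], [0.074, 0, 8, 0, 0]]'
python3 nudge.py '[[0.074, 0, 8, 0, 0], [0.074, 0, 8, 0, 0], [0.074, 0, 8, 0, 0], [0.074, 0, 0, 0, 0], [0.074, 0, 0, 0, 0]]'
python3 - <<'E'
from h import *
import time
# compare caps with the picture before (fin.png top part was the 205:325,50:320 crop x2.593)
s=snap("top"); a=cv2.resize(s["color"][205:325,50:320],(700,311),interpolation=2).astype(int)
b=cv2.imread("pics/fin.png")[:311].astype(int); d=np.abs(a-b).max(2)
for n,x0,x1 in(("jar1",0,165),("jar2",165,305),("pot2",305,440),("pot1",440,600)): print(n,(d[:,x0:x1]>40).sum())
G=cv2.GaussianBlur(cv2.cvtColor(a.astype(np.uint8),cv2.COLOR_BGR2GRAY),(0,0),1.5)
c=cv2.HoughCircles(G,cv2.HOUGH_GRADIENT_ALT,1.5,60,param1=100,param2=.6,minRadius=30,maxRadius=48); print(c)
# where jar1's cap top would be if flat with base at tool-derived place, relative to jar2's
E
```

```text
time: 54.47
tool_pos: [0.4719, -0.1217, 0.2554]
ee_rot: [3.141, -0.001, -0.012]
wrist_force: [0.9, 0.2, 0.2]
width: 0.0744
finger_force: 0.0
time: 54.88
tool_pos: [0.4702, -0.2416, 0.2543]
ee_rot: [-3.141, 0.001, -0.016]
wrist_force: [-0.6, -0.5, -0.3]
width: 0.0743
finger_force: 0.0
jar1 4808
jar2 0
pot2 0
pot1 0
[[[508.5      177.        39.384193]
  [367.5      181.5       37.985794]
  [ 96.       184.5       43.66572 ]
  [ 96.       184.5       34.05512 ]
  [232.5      178.5       33.754883]]]
```

Run:
```python
from h import *
T,S=snap("top"),snap("side"); c=np.array([.493,.213,.09]); Rb=R.from_euler("ZY",[-.014,-np.deg2rad(15)])
for n,tp in(("jar2",(.4766,.2607,.1461)),("jar1",(.4771,.361,.1498))):
    b=Rb.inv().apply(np.array(tp)-c)
    for h in(.071,.053,0):
        P=Rb.apply([b[0],b[1],h])+c; u=w2px(T,P)[0]; print(n,b.round(4),h,"crop px",((u-[49.8,204.8])*2.593).round(),"side",w2px(S,P)[0].round())
hs=[cv2.HoughCircles(cv2.GaussianBlur(cv2.resize(cv2.cvtColor(S["color"][230:400,260:400],cv2.COLOR_BGR2GRAY),None,fx=4,fy=4),(0,0),2),cv2.HOUGH_GRADIENT_ALT,1.5,60,param1=100,param2=.4,minRadius=50,maxRadius=110)]
for h in hs: print(None if h is None else [((x/4+260).round(1),(y/4+230).round(1),r/4) for x,y,r in h[0]])
```

```text
jar2 [-0.002   0.0475  0.0586] 0.071 crop px [223. 188.] side [336. 285.]
jar2 [-0.002   0.0475  0.0586] 0.053 crop px [231. 180.] side [332. 293.]
jar2 [-0.002   0.0475  0.0586] 0 crop px [253. 156.] side [323. 314.]
jar1 [-0.0019  0.1478  0.0624] 0.071 crop px [ 81. 183.] side [327. 334.]
jar1 [-0.0019  0.1478  0.0624] 0.053 crop px [ 92. 175.] side [324. 342.]
jar1 [-0.0019  0.1478  0.0624] 0 crop px [123. 151.] side [313. 364.]
[(np.float32(336.5), np.float32(252.9), np.float32(18.009573)), (np.float32(336.5), np.float32(252.9), np.float32(14.263672)), (np.float32(331.6), np.float32(288.5), np.float32(14.743346))]
```

Run:
```python
from h import *
T,S=snap("top"),snap("side")
for n,im,rs in(("top",T,((60,255,110,310),(115,245,165,310))),("side",S,((290,320,365,400),(300,265,360,318)))):
    c=im["color"].astype(int); m=((c[...,0]-c[...,2]>5)).astype(np.uint8)
    for x0,y0,x1,y1 in rs:
        k,l,st_,cen=cv2.connectedComponentsWithStats(m[y0:y1,x0:x1]); i=1+st_[1:,4].argmax()
        print(n,"area",st_[i,4],"bbox",st_[i,:4]+[x0,y0,0,0],"cen",(cen[i]+[x0,y0]).round(1),"crop",((cen[i]+[x0,y0]-[49.8,204.8])*2.593).round())
```

```text
Traceback (most recent call last):
ValueError: attempt to get argmax of an empty sequence
```

Run:
```python
from h import *
T,S=snap("top"),snap("side"); print(T["color"][274,137],S["color"][288,334],T["color"][276,82])
for n,im,rs in(("top",T,((55,255,110,310),(115,245,170,310))),("side",S,((290,320,365,400),(300,265,365,318)))):
    c=im["color"].astype(int); m=((c[...,2]-c[...,0]<3)).astype(np.uint8)
    for x0,y0,x1,y1 in rs:
        k,l,st_,cen=cv2.connectedComponentsWithStats(m[y0:y1,x0:x1])
        if k<2: print(n,"none"); continue
        i=1+st_[1:,4].argmax()
        print(n,"area",st_[i,4],"bbox",st_[i,:4]+[x0,y0,0,0],"cen",(cen[i]+[x0,y0]).round(1))
```

```text
[127 127 126] [105 109 109] [126 128 126]
top area 650 bbox [ 70 264  30  28] cen [ 84.4 277.2]
top area 618 bbox [124 262  29  28] cen [138.4 275.7]
side area 728 bbox [311 323  39  38] cen [331.2 340.9]
side area 508 bbox [318 275  34  32] cen [335.1 290.4]
```

Run:
```python
from h import *
from scipy.optimize import least_squares
T,S=snap("top"),snap("side"); c=np.array([.493,.213,.09]); Rb=R.from_euler("ZY",[-.014,-np.deg2rad(15)])
for t,s in(((84.4,277.2),(331.2,340.9)),((138.4,275.7),(335.1,290.4))):
    r=least_squares(lambda P:np.r_[w2px(T,P)[0]-t,w2px(S,P)[0]-s],[.48,.3,.15]); print(r.x.round(4),Rb.inv().apply(r.x-c).round(4),abs(r.fun).max().round(2))
```

```text
[0.4696 0.3606 0.1447] [-0.0104  0.1473  0.0594] 0.53
[0.4744 0.26   0.1458] [-0.0042  0.0468  0.0589] 0.58
```

Jar 1 is at the same height above the board as jar 2 (59.4 and 58.9 mm), so it is flat. It sits at board x ≈ −8 mm and y ≈ 147 mm, clear of the lip and cheek.

```bash
python3 -c "
from bench import robot
print(robot.close_job())"
```

```text
the job is handed in; nothing more can be done
None
```

The job is handed in with no verdict returned: all four caps were turned clockwise past home on the mat, all four containers measured flat and cap up on the rack (one jar, knocked out of place partway, was set back), and nothing on the grey tray was touched.

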